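Lids from the sanding stack onto their own boxes

ROBOT

A 6-joint arm with a two-finger parallel gripper is mounted at the origin on the work surface. World frame = base frame: x ahead of the robot, y to its left, z up, the work surface at z = 0. Lengths are in m, angles in rad, forces in N, time in s.
With the tool pointing down it reaches from about 0.225 to 0.875 m from the base axis. Payload 3.4 kg.
Tool frame: the origin (TCP) lies between the finger pads; the fingertips stand 11 mm ahead of it and the grasp point (between the pads) lies 8 mm behind it; z points along the fingers, y is the line along which they close (so a half turn about z gives the same grasp; the last joint's range is limited). The gripper opens to 85 mm and grips with 20 to 120 N. Pads are 22 mm wide; open, the fingers measure 114 mm over their backs; the gripper's body (76 mm by 85 mm) begins 54 mm behind the grasp point. The pads swing forward as they close: fully open they stand 13 mm farther back than shut.
Start: joints at [1.049, 0.276, 1.505, -0, 1.361, -0.121], TCP at [0.224, 0.529, 0.242] pointing down, gripper open.
Joint ranges: [-2.89, 2.89], [-0.75, 2.08], [0.22, 2.7], [-1.18, 4.32], [0.11, 2.71], [-2.7, 2.7]. Speed limits (rad/s): [2.57, 2.57, 3.14, 3.14, 3.14, 3.14].

INTERFACE

Orientations are given as a unit quaternion [w, x, y, z].
In Python, from rig import sensors, eyes, manip gives the robot as it stands.
- The arm moves only by the tool drive_tool, never from a script. Its argument "deltas" is a list of rows, each an object with "linear": the shift along the world's x, y, z in mm, a list of three; "twist": the turn about the world's z in degrees; "claw": the opening, from 0 (shut) to 1 (fully open). In form: [{"linear": [tx, ty, tz], "twist": twist, "claw": claw}, ...]. A call has 1 to 12 rows; each row is the pose to reach, as a shift and turn from the pose commanded when the call began; what a row does not reach only later rows make up. A row lasts 1/12 s, in which the tool goes at most 41.7 mm and 7.16 degrees, less where a joint would pass 70% of its speed; a pose out of reach is approached as far as the arm can. A call with a gripper value outside its range is refused whole. The fingers move at their own pace and stop on an object; "squeeze" is the grip in N (left out, the last holds). Time passes only in rows, so rows that repeat a pose let the fingers close. It gives the time, the measured TCP pose, the force, the opening and the grip force at its end, in the units of the state.
- sensors.get_state(): the state, without advancing time (a new reading comes with each control period).
- eyes.get_image(name): name is "side" or "top" or "wrist"; returns the picture (384x512x3 uint8, red, green, blue); there is no depth.
- eyes.camera_model(name): a dict with "intrinsics" (3x3 intrinsics, pixels), "dist" ([k1, k2, p1, p2, k3] as OpenCV has them; the pictures are not rectified), "R" (3x3) and "t" (3): a world point X has camera coordinates R X + t. Camera axes: x right, y down, z forward; pixel columns grow to the right and rows downward; lengths in m; the calibration is good to about 2 mm. A picture is of the moment at which its call begins: read the wrist's pose just before it. camera_model takes no time and is no camera call; for the wrist camera it gives the pose at the moment of the call.
- manip.sign_off(): hands the job in; it is judged then, once.
The state is a dict: "clock": time; "qpos": joint angles; "qd": joint speeds; "effort": joint torques, N m; "position": TCP position; "ee_rot": TCP orientation; "contact_force": force on the tool from outside, world axes, zero at the start; "moment": the same for the moment, N m; "width": finger opening in m; "gripper_force": force on a finger pad.
Only numpy, scipy, OpenCV 4.12 (cv2) and the standard library are available. Lean on these libraries where they do the work, as an engineer would, in place of code of your own. Each camera call takes 0.05 s, during which the arm holds its last target. There are 200 camera calls.

TASK

The four box lids lie stacked after their last sanding. Take the stack apart and set each lid on the box of its own wood and size, lying flat and square on the rim with its edges even with the box, so that the box is closed. Set the lids down without dropping them, leave the boxes where they stand and do not knock over the oil bottle.

Things in the scene. Friction and masses are not known exactly. Their poses are not given: they have to be found in the camera images.
- lid_cherry_mid (a point): Centre (half-way up) of the red-brown cherry lid, a loose flat board 210 x 60 x 20 mm (length along its x, width along its y, z up; turning it end for end makes no difference), about 181 g. It is the bottom lid of the stack and lies on the bench.
- lid_white_mid (a point): Centre (half-way up) of the white-lacquered lid, a loose flat board 185 x 56 x 20 mm (length along its x, width along its y, z up; turning it end for end makes no difference), about 149 g. It lies on the cherry lid.
- lid_walnut_mid (a point): Centre (half-way up) of the dark walnut lid, a loose flat board 74 x 52 x 20 mm (length along its x, width along its y, z up; turning it end for end makes no difference), about 55 g. It lies on one end of the white lid.
- lid_maple_mid (a point): Centre (half-way up) of the pale maple lid, a loose flat board 74 x 52 x 20 mm (length along its x, width along its y, z up; turning it end for end makes no difference), about 55 g. It lies on one end of the white lid.
- box_cherry: The open red-brown cherry box that the red-brown cherry lid belongs to, standing loose on the bench: 210 x 60 mm outside (length along its x, width along its y), 60 mm high, walls 8 mm thick. Origin at the centre of its underside; its flat rim is 60 mm above that. A lid that is on lies flat on the rim.
- box_white: The open white-lacquered box that the white-lacquered lid belongs to, standing loose on the bench: 185 x 56 mm outside (length along its x, width along its y), 55 mm high, walls 8 mm thick. Origin at the centre of its underside; its flat rim is 55 mm above that. A lid that is on lies flat on the rim.
- box_walnut: The open dark walnut box that the dark walnut lid belongs to, standing loose on the bench: 74 x 52 mm outside (length along its x, width along its y), 48 mm high, walls 8 mm thick. Origin at the centre of its underside; its flat rim is 48 mm above that. A lid that is on lies flat on the rim.
- box_maple: The open pale maple box that the pale maple lid belongs to, standing loose on the bench: 74 x 52 mm outside (length along its x, width along its y), 48 mm high, walls 8 mm thick. Origin at the centre of its underside; its flat rim is 48 mm above that. A lid that is on lies flat on the rim.
- oil_bottle: Amber glass oil bottle with a black cap, 56 mm across, 150 mm high, standing on the bench beyond the boxes. Origin at the centre of its underside, z up. It must stay standing.
Things that resemble listed ones, but are neither listed nor needed, are in the scene too. Leave any black look-alike of the part that bears lid_cherry_mid alone.

How it is judged:
By the outcome, as a careful person would: the job done as asked, in the order asked, and still so for the second after the job is handed in, with the robot touching nothing.
It also fails if it takes over 120 s, if anything falls off the work surface, if the arm or the gripper's body presses on something with over 40 N, if the wrist force passes 120 N, or if a joint passes its speed limit or range.

## Working session

There is one attempt and no reset: what is moved stays moved. The work goes in short steps, Python scripts to look and compute and a tool call to move; the robot and the scene stay as the last step left them, time stands still between calls to the robot, and variables do not carry over. Pictures are saved under pics/ and viewed, at most 14 in all, crops included, and the job is handed in when it is done.

Besides the shell and the picture viewer there is one more tool, called after ">>>" as a command line: name --argument value ..., lists and objects as JSON in quotes. drive_tool: Moves the arm, as the interface text tells. Its arguments: {"type":"object","properties":{"deltas":{"type":"array","items":{"type":"object","properties":{"linear":{"type":"array","items":{"type":"number"}},"twist":{"type":"number"},"claw":{"type":"number"}}}},"squeeze":{"type":"number"}},"required":["deltas"]}

```bash
mkdir -p pics; ls; python3 - <<'E'
from rig import sensors, eyes
import cv2,numpy as np
np.set_printoptions(precision=3,suppress=True)
s=sensors.get_state();print({k:np.round(v,3) for k,v in s.items()})
for n in("top","side"):
    im=eyes.get_image(n);cv2.imwrite(f"pics/{n}0.png",im[...,::-1])
    m=eyes.camera_model(n);print(n,m)
E
```

```text
pics
{'clock': np.float64(0.0), 'qpos': array([ 1.049,  0.277,  1.506, -0.   ,  1.361, -0.121]), 'qd': array([ 0.001, -0.001, -0.001, -0.   , -0.002,  0.   ]), 'effort': array([  0.001, -41.677, -24.581,   0.   ,   0.011,   0.   ]), 'position': array([0.224, 0.529, 0.241]), 'ee_rot': array([-0.   ,  0.199,  0.98 , -0.001]), 'contact_force': array([-0.448, -0.361, -0.151]), 'moment': array([0.025, 0.   , 0.014]), 'gripper_force': np.float64(0.0), 'width': np.float64(0.085)}
top {'intrinsics': array([[477.733,   0.   , 252.16 ],
       [  0.   , 477.733, 194.912],
       [  0.   ,   0.   ,   1.   ]]), 'dist': array([0.06, 0.  , 0.  , 0.  , 0.  ]), 'R': array([[-0.007, -1.   , -0.001],
       [-0.98 ,  0.007, -0.2  ],
       [ 0.2  , -0.001, -0.98 ]]), 't': array([-0.01 ,  0.5  ,  1.642])}
side {'intrinsics': array([[377.585,   0.   , 257.478],
       [  0.   , 377.585, 194.219],
       [  0.   ,   0.   ,   1.   ]]), 'dist': array([-0.107,  0.   ,  0.   ,  0.   ,  0.   ]), 'R': array([[ 0.995, -0.101,  0.011],
       [-0.05 , -0.579, -0.814],
       [ 0.088,  0.809, -0.581]]), 't': array([-0.476,  0.078,  1.229])}
```

View pics/top0.png

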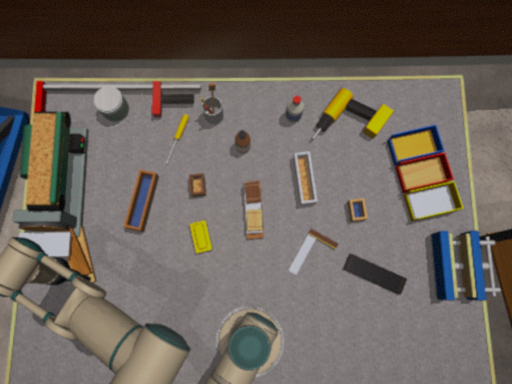

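View pics/side0.png

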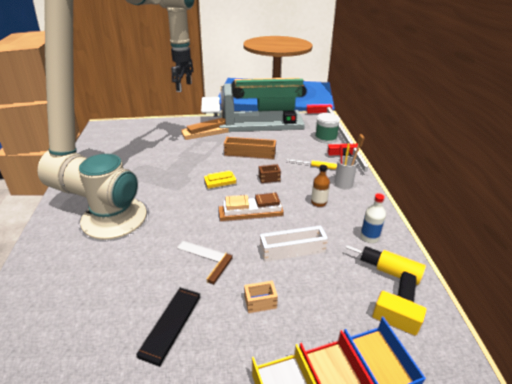

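Top view: the stack is at about (254,210): cherry at the bottom, white on it, walnut at the upper end and maple at the lower end. The boxes are cherry (141,200), white (305,178), walnut (197,185) and maple (358,210). The bottle is at (243,141).

Things that could be mistaken for a target:
- Black board (375,274), which looks like the cherry lid. Leave it alone.
- Yellow block (201,237), which could pass for the maple lid.
- Trays (415-435,145-200), which could pass for boxes.
- White saw blade (302,252), which could pass for the white lid.
- Bottle at (295,108), which could pass for the oil bottle.

I choose the stack by its description and check it in a crop.

```bash
cat > h.py <<'E'
import cv2,numpy as np
from rig import sensors,eyes
np.set_printoptions(precision=4,suppress=True)
def ray(m,uv):
    uv=np.asarray(uv,float).reshape(-1,1,2)
    n=cv2.undistortPoints(uv,m["intrinsics"],np.asarray(m["dist"],float)).reshape(-1,2)
    R=np.asarray(m["R"]);d=np.c_[n,np.ones(len(n))]@R
    return -R.T@np.asarray(m["t"]),d
def plane(m,uv,z):
    c,d=ray(m,uv);return (c+d*((z-c[2])/d[:,2])[:,None])[:,:2]
def proj(m,X):
    return cv2.projectPoints(np.asarray(X,float).reshape(-1,1,3),cv2.Rodrigues(np.asarray(m["R"]))[0],np.asarray(m["t"]),m["intrinsics"],np.asarray(m["dist"],float))[0].reshape(-1,2)
def shot(name,tag):
    m=eyes.camera_model(name);im=eyes.get_image(name)[...,::-1].copy();cv2.imwrite(f"pics/{tag}.png",im);return m,im
E
python3 - <<'E'
from h import *
m=eyes.camera_model("top");im=cv2.imread("pics/top0.png")
for n,uv,z in(("stack",(254,210),.05),("cherry",(141,200),.06),("white",(305,178),.055),("walnut",(197,185),.048),("maple",(358,210),.048),("bottle",(243,141),.1)):print(n,plane(m,uv,z))
c=cv2.resize(im[170:250,214:294],None,fx=6,fy=6,interpolation=cv2.INTER_CUBIC)
cv2.imwrite("pics/crop0.png",c)
w=eyes.camera_model("wrist");print(w)
s=sensors.get_state();print("cam pos",-np.array(w["R"]).T@w["t"],"tcp",s["position"])
E
```

```text
stack [[ 0.4455 -0.0193]]
cherry [[0.4822 0.3763]]
white [[ 0.5587 -0.2015]]
walnut [[0.5375 0.1829]]
maple [[ 0.4434 -0.3847]]
bottle [[0.6831 0.0177]]
{'intrinsics': array([[332.4664,   0.    , 250.6953],
       [  0.    , 332.4664, 196.8679],
       [  0.    ,   0.    ,   1.    ]]), 'dist': array([-0.0324,  0.    ,  0.    ,  0.    ,  0.    ]), 'R': array([[ 0.3904,  0.9206, -0.0014],
       [ 0.8722, -0.3695,  0.3205],
       [ 0.2945, -0.1263, -0.9473]]), 't': array([-0.5746, -0.0417,  0.3813])}
cam pos [0.1485 0.5617 0.3737] tcp [0.2241 0.529  0.2415]
```

View pics/crop0.png

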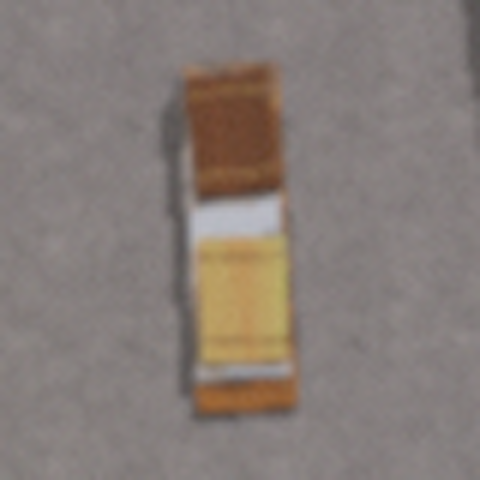

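The crop confirms the stack: walnut at the far end, maple at the near end, both on the white lid, with cherry underneath. Next I survey it with the wrist camera.

>>> drive_tool --deltas '[{"linear": [40,-35,0]},{"linear": [80,-70,0]},{"linear": [115,-105,0]},{"linear": [150,-140,0]},{"linear": [180,-175,0]},{"linear": [210,-210,0]},{"linear": [230,-240,0]},{"linear": [230,-240,0]},{"linear": [230,-240,0]}]'

```text
$.deltas[0]: bad value
```

```bash
python3 - <<'E'
from h import *
import json
m,im=shot("wrist","wA");print(sensors.get_state()["position"])
np.save("pics/wA.npy",m,allow_pickle=True)
E
```

```text
[0.2242 0.5291 0.2416]
```

>>> drive_tool --deltas '[{"linear": [0,-40,0]},{"linear": [-5,-80,0]},{"linear": [-10,-120,0]},{"linear": [-15,-160,0]},{"linear": [-20,-200,0]},{"linear": [-25,-240,0]},{"linear": [-30,-280,0]},{"linear": [-30,-300,0]},{"linear": [-30,-300,0]},{"linear": [-30,-300,0]}]'

```text
$.deltas[0]: bad value
```

```bash
python3 - <<'E'
from h import *
m,im=shot("wrist","wB");s=sensors.get_state();print(s["position"],s["ee_rot"],s["clock"])
np.save("pics/wB.npy",m,allow_pickle=True)
E
```

```text
[0.2242 0.5292 0.2418] [-0.0002  0.199   0.98   -0.0006] 0.2
```

>>> drive_tool --deltas '[{"linear": [5,-40,0]},{"linear": [10,-80,0]},{"linear": [15,-120,0]},{"linear": [20,-160,0]},{"linear": [25,-200,0]},{"linear": [30,-240,0]},{"linear": [30,-265,0]},{"linear": [30,-265,0]},{"linear": [30,-265,0]}]'

```text
$.deltas[0]: bad value
```

```bash
python3 - <<'E'
from h import *
m,im=shot("wrist","wC");s=sensors.get_state();print(s["position"],s["ee_rot"],s["clock"])
np.save("pics/wC.npy",m,allow_pickle=True)
a=[cv2.resize(cv2.imread(f"pics/w{c}.png"),(400,300)) for c in "ABC"]
cv2.imwrite("pics/abc.png",np.vstack([np.hstack(a[:2]),np.hstack([a[2],a[2]*0])]))
E
```

```text
[0.2243 0.5293 0.2419] [-0.0001  0.199   0.98   -0.0004] 0.25
```

View pics/abc.png

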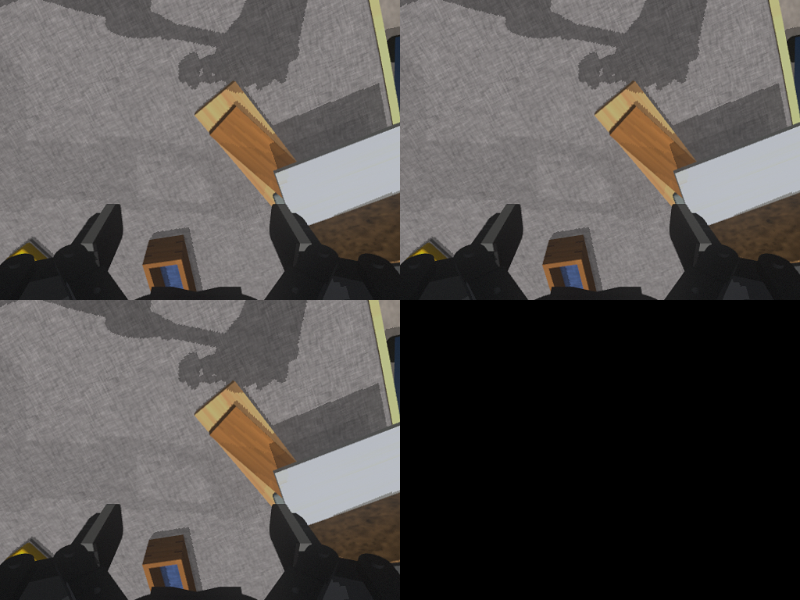

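The call was refused because every row needs all keys, so the arm hasn't moved. The picture shows the gripper filling the wrist view below about row 260 of 384.

>>> drive_tool --deltas '[{"linear": [30,-28,0],"twist": 0,"claw": 1},{"linear": [60,-56,0],"twist": 0,"claw": 1},{"linear": [90,-84,0],"twist": 0,"claw": 1},{"linear": [120,-112,0],"twist": 0,"claw": 1},{"linear": [150,-140,0],"twist": 0,"claw": 1},{"linear": [180,-168,0],"twist": 0,"claw": 1},{"linear": [210,-196,0],"twist": 0,"claw": 1},{"linear": [240,-224,0],"twist": 0,"claw": 1},{"linear": [270,-250,0],"twist": 0,"claw": 1},{"linear": [300,-260,0],"twist": 0,"claw": 1},{"linear": [300,-260,0],"twist": 0,"claw": 1},{"linear": [300,-260,0],"twist": 0,"claw": 1}]'

```text
clock: 1.25
position: [0.5257, 0.2684, 0.2417]
ee_rot: [-0.0, 0.2, 0.98, -0.0]
contact_force: [0.1, 0.4, -0.0]
width: 0.0855
gripper_force: 0.0
```

```bash
python3 - <<'E'
from h import *
m,im=shot("wrist","wA1");print(sensors.get_state()["position"])
np.save("pics/wA1.npy",m,allow_pickle=True)
E
```

```text
[0.5243 0.2691 0.2418]
```

>>> drive_tool --deltas '[{"linear": [-10,-35,0],"twist": 0,"claw": 1},{"linear": [-20,-70,0],"twist": 0,"claw": 1},{"linear": [-30,-105,0],"twist": 0,"claw": 1},{"linear": [-40,-140,0],"twist": 0,"claw": 1},{"linear": [-50,-175,0],"twist": 0,"claw": 1},{"linear": [-55,-210,0],"twist": 0,"claw": 1},{"linear": [-60,-245,0],"twist": 0,"claw": 1},{"linear": [-60,-280,0],"twist": 0,"claw": 1},{"linear": [-60,-300,0],"twist": 0,"claw": 1},{"linear": [-60,-300,0],"twist": 0,"claw": 1},{"linear": [-60,-300,0],"twist": 0,"claw": 1}]'

```text
clock: 2.22
position: [0.4635, -0.03, 0.2424]
ee_rot: [-0.0, 0.2, 0.98, 0.001]
contact_force: [-0.0, 0.7, -0.3]
width: 0.0851
gripper_force: 0.0
```

```bash
python3 - <<'E'
from h import *
m,im=shot("wrist","wB1");s=sensors.get_state();print(s["position"],s["ee_rot"],s["clock"])
np.save("pics/wB1.npy",m,allow_pickle=True)
E
```

```text
[ 0.4637 -0.0293  0.2424] [-0.0002  0.1989  0.98    0.0006] 2.2667
```

>>> drive_tool --deltas '[{"linear": [10,-35,0],"twist": 0,"claw": 1},{"linear": [20,-70,0],"twist": 0,"claw": 1},{"linear": [30,-105,0],"twist": 0,"claw": 1},{"linear": [40,-140,0],"twist": 0,"claw": 1},{"linear": [50,-175,0],"twist": 0,"claw": 1},{"linear": [60,-210,0],"twist": 0,"claw": 1},{"linear": [70,-245,0],"twist": 0,"claw": 1},{"linear": [70,-275,0],"twist": 0,"claw": 1},{"linear": [70,-285,0],"twist": 0,"claw": 1},{"linear": [70,-285,0],"twist": 0,"claw": 1},{"linear": [70,-285,0],"twist": 0,"claw": 1}]'

```text
clock: 3.18
position: [0.5346, -0.3134, 0.2419]
ee_rot: [-0.001, 0.199, 0.98, 0.001]
contact_force: [0.1, 0.3, 0.7]
width: 0.0853
gripper_force: 0.0
```

```bash
python3 - <<'E'
from h import *
m,im=shot("wrist","wC1");s=sensors.get_state();print(s["position"],s["ee_rot"],s["clock"])
np.save("pics/wC1.npy",m,allow_pickle=True)
a=[cv2.resize(cv2.imread(f"pics/w{c}1.png"),(400,300)) for c in "ABC"]
cv2.imwrite("pics/abc1.png",np.vstack([np.hstack(a[:2]),np.hstack([a[2],a[2]*0])]))
E
```

```text
[ 0.5345 -0.3129  0.2422] [-0.0005  0.1982  0.9802  0.001 ] 3.2333
```

View pics/abc1.png

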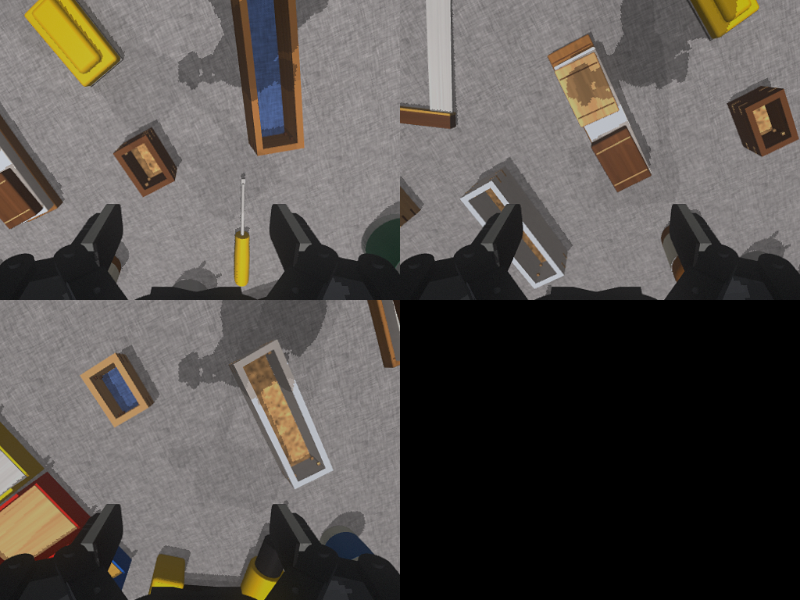

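The three wrist views show:
- A: walnut box (148,158) and cherry box, cut off at the top.
- B: stack (600,110) with maple at the near end and walnut at the far end.
- C: maple box (116,390) and white box (282,415).

Next I enlarge the rims to pick corners.

```bash
python3 - <<'E'
from h import *
def cr(f,x,y,w,h,k): return cv2.resize(cv2.imread(f"pics/{f}.png")[y:y+h,x:x+w],None,fx=k,fy=k,interpolation=cv2.INTER_CUBIC)
def grid(c,x,y,k):
    for g in range(0,520,20):
        for a,o in((0,x),(1,y)):
            p=int((g-o)*k)
            if 0<=p<c.shape[1-a]:
                q=((p,0),(p,6)) if a==0 else ((0,p),(6,p))
                cv2.line(c,*q,(0,255,0),1);cv2.putText(c,str(g),(p-8,16) if a==0 else (8,p+4),0,.33,(0,255,0),1)
    return c
def pad(l):
    H=max(c.shape[0] for c in l);return np.hstack([cv2.copyMakeBorder(c,0,H-c.shape[0],0,6,0) for c in l])
cv2.imwrite("pics/c1.png",pad([grid(cr("wB1",180,36,150,215,2.7),180,36,2.7),grid(cr("wC1",292,46,140,200,2.7),292,46,2.7)]))
cv2.imwrite("pics/c2.png",pad([grid(cr("wA1",136,148,110,110,3.6),136,148,3.6),grid(cr("wC1",96,60,110,110,3.6),96,60,3.6)]))
E
```

```text
(no output)
```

View pics/c1.png

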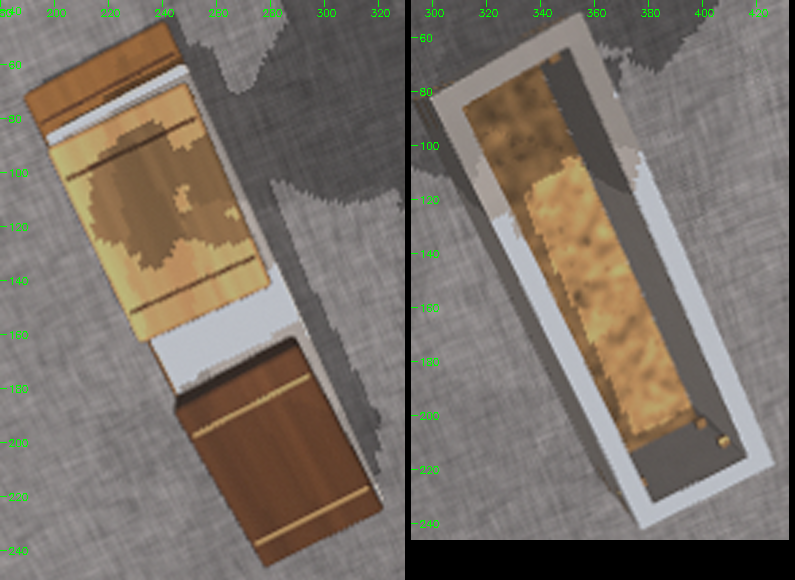

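View pics/c2.png

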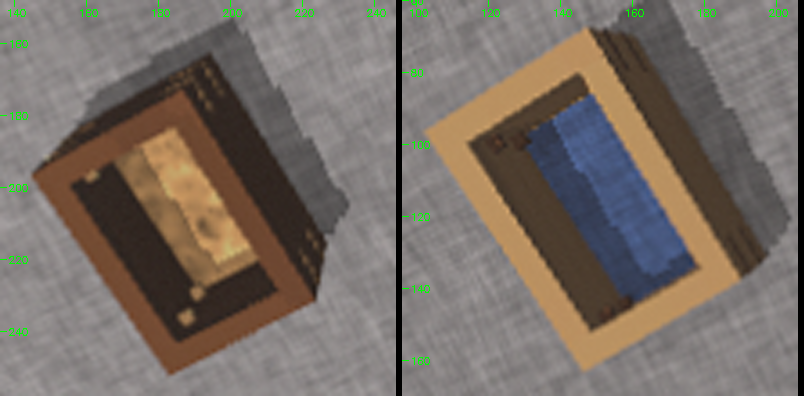

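The rims and lids are clear. Corners were picked from both crops. I refine the edges and fit rectangles of the known sizes.

```bash
cat >> h.py <<'E'
def refine(im,P,r=4):
    """corners P (4x2) -> corners from lines fitted to the strongest gradient beside each edge"""
    g=cv2.GaussianBlur(im,(0,0),.8).astype(np.float32);P=np.asarray(P,float);L=[]
    for i in range(4):
        a,b=P[i],P[(i+1)%4];t=(b-a)/np.linalg.norm(b-a);n=np.array([-t[1],t[0]])
        s=np.arange(-r,r+.01,.25);q=a+(b-a)*np.linspace(.1,.9,40)[:,None]
        S=(q[:,None]+s[None,:,None]*n).astype(np.float32)
        v=cv2.remap(g,S[...,0],S[...,1],1);d=np.linalg.norm(v[:,4:]-v[:,:-4],axis=2)*np.exp(-(s[2:-2]/r)**2)
        k=d.argmax(1);pts=q+s[2:-2][k][:,None]*n
        l=cv2.fitLine(pts.astype(np.float32),cv2.DIST_HUBER,0,.01,.01).ravel();L.append(np.cross([*l[2:],1],[*(l[2:]+l[:2]),1]))
    X=[np.cross(L[i-1],L[i]) for i in range(4)]
    return np.array([x[:2]/x[2] for x in X])
def fit(xy,l,w):
    """rigid fit of an l x w rectangle to 4 corners in order (short edge first: c0-c1 is w)"""
    from scipy.spatial.transform import Rotation as R
    M=np.array([[-l,-w],[-l,w],[l,w],[l,-w]])/2
    best=None
    for m in (M,M*[1,-1]):
        c=xy.mean(0);rot,e=R.align_vectors(np.c_[xy-c,np.zeros(4)],np.c_[m,np.zeros(4)])
        a=rot.as_euler("xyz");
        if abs(a[0])<1 and (best is None or e<best[3]): best=(c,(np.degrees(a[2])+90)%180-90,(np.linalg.norm(xy[1]-xy[0]),np.linalg.norm(xy[2]-xy[1])),e)
    return best
E
python3 - <<'E'
from h import *
D={"maple lid":("B",[(198.1,91.6),(248.9,66.7),(280.4,141.2),(231.5,162.7)],.06,74,52),
"walnut lid":("B",[(246.7,188.2),(291.9,164.5),(321.9,224.1),(278.1,246)],.06,74,52),
"white box":("C",[(299.4,81.9),(354.6,50.4),(426.4,217.9),(377.6,241.9)],.055,185,56),
"walnut box":("A",[(145.2,196.3),(186.8,173.8),(223.8,231.3),(182.9,251.9)],.048,74,52),
"maple box":("C",[(102.1,96.7),(147.9,67.8),(190.4,136.9),(146.8,163.1)],.048,74,52)}
for n,(v,P,z,l,w) in D.items():
    m=np.load(f"pics/w{v}1.npy",allow_pickle=True).item();im=cv2.imread(f"pics/w{v}1.png")
    for Q in(np.array(P),refine(im,P)):
        c,a,d,e=fit(plane(m,Q,z)*1000,l,w);print(n,c,"yaw %.1f"%a,np.array(d),"res %.1f"%e)
m=np.load("pics/wB1.npy",allow_pickle=True).item()
print("cherry end",plane(m,[(189.3,71.9),(241.1,44.1)],.02)*1000,"white end",plane(m,[(197.4,87.1),(249.3,60.4)],.04)*1000)
# oil bottle from top/side
for n,uv in(("top",(243,141)),):print(plane(eyes.camera_model(n),uv,.1))
E
```

```text
maple lid [409.9805 -17.3045] yaw 1.1 [50.6547 72.5195] res 2.1
maple lid [409.209  -17.2865] yaw 1.5 [51.1416 74.0852] res 0.8
walnut lid [509.0405 -11.1343] yaw 5.1 [49.987  71.0397] res 3.3
walnut lid [508.3823 -11.9525] yaw 5.5 [51.6815 72.8843] res 1.4
white box [ 562.5931 -200.4884] yaw 6.6 [ 55.162  185.0261] res 0.7
white box [ 562.0997 -200.6574] yaw 6.6 [ 55.8496 185.4896] res 0.6
walnut box [541.8499 186.44  ] yaw 5.6 [50.8088 73.0318] res 1.3
walnut box [541.1652 186.0293] yaw 5.5 [51.9935 73.3494] res 0.8
maple box [ 447.027  -383.7186] yaw 6.5 [52.5491 73.0579] res 0.8
maple box [ 446.528  -384.1389] yaw 6.3 [52.2794 74.0779] res 0.4
cherry end [[352.2729 -48.9333]
 [349.0979   9.177 ]] white end [[369.7312 -44.9658]
 [367.2577  10.2329]]
[[0.6831 0.0177]]
```

All fits have residuals of about 1 mm. Maple first: turn the tool so its y lies across the lid, then stop above it.

>>> drive_tool --deltas '[{"linear": [-14,33,0],"twist": 3,"claw": 1},{"linear": [-28,66,0],"twist": 6,"claw": 1},{"linear": [-42,99,-10],"twist": 9,"claw": 1},{"linear": [-56,132,-30],"twist": 12,"claw": 1},{"linear": [-70,165,-50],"twist": 15,"claw": 1},{"linear": [-84,198,-70],"twist": 18,"claw": 1},{"linear": [-98,231,-90],"twist": 21,"claw": 1},{"linear": [-112,264,-110],"twist": 24,"claw": 1},{"linear": [-124.5,297.5,-130],"twist": 24.5,"claw": 1},{"linear": [-124.5,297.5,-130],"twist": 24.5,"claw": 1},{"linear": [-124.5,297.5,-130],"twist": 24.5,"claw": 1},{"linear": [-124.5,297.5,-130],"twist": 24.5,"claw": 1}]'

```text
clock: 4.23
position: [0.41, -0.0169, 0.1131]
ee_rot: [0.001, -0.015, 1.0, -0.0]
contact_force: [-0.5, -0.1, 0.0]
width: 0.0855
gripper_force: 0.0
```

```bash
cat > st.py <<'E'
from h import *
s=sensors.get_state();p=s["position"]*1000;w,x,y,z=s["ee_rot"]
from scipy.spatial.transform import Rotation as R
Y=R.from_quat([x,y,z,w]).as_matrix()
print("t %.2f"%s["clock"],p,"yaw %.2f"%(np.degrees(np.arctan2(Y[1,1],Y[0,1]))-90),"tilt",Y[:2,2],"F",s["contact_force"],"w %.4f g %.1f"%(s["width"],s["gripper_force"]),"q",s["qpos"])
E
python3 st.py
```

```text
t 4.23 [410.0268 -16.9296 113.0787] yaw 1.69 tilt [ 0.0019 -0.0003] F [-0.4742 -0.0804  0.0414] w 0.0855 g 0.0 q [-0.2113  0.1516  2.0356  0.0002  0.9525 -1.8117]
```

>>> drive_tool --deltas '[{"linear": [-0.5,0,-20],"twist": 0,"claw": 1},{"linear": [-0.5,0,-40],"twist": 0,"claw": 1},{"linear": [-0.5,0,-52],"twist": 0,"claw": 1},{"linear": [-0.5,0,-59],"twist": 0,"claw": 1},{"linear": [-0.5,0,-59],"twist": 0,"claw": 1},{"linear": [-0.5,0,-59],"twist": 0,"claw": 0.5},{"linear": [-0.5,0,-59],"twist": 0,"claw": 0.5},{"linear": [-0.5,0,-59],"twist": 0,"claw": 0.5},{"linear": [-0.5,0,-59],"twist": 0,"claw": 0.5},{"linear": [-0.5,0,-59],"twist": 0,"claw": 0.5},{"linear": [-0.5,0,-59],"twist": 0,"claw": 0.5}]' --squeeze 25

```text
clock: 5.15
position: [0.4104, -0.0184, 0.0543]
ee_rot: [0.001, -0.013, 1.0, -0.0]
contact_force: [-1.1, -1.1, 6.2]
width: 0.0513
gripper_force: 26.5
```

```bash
python3 st.py
```

```text
t 5.15 [410.3866 -18.3772  54.302 ] yaw 1.54 tilt [ 0.0025 -0.0007] F [-1.1413 -1.0545  6.1542] w 0.0513 g 26.5 q [-0.2144  0.2394  2.1179 -0.0002  0.7817 -1.8119]
```

>>> drive_tool --deltas '[{"linear": [0,0,5],"twist": 0,"claw": 0.4},{"linear": [0,0,15],"twist": 0,"claw": 0.4},{"linear": [0,0,40],"twist": 0,"claw": 0.4},{"linear": [0,0,80],"twist": 0,"claw": 0.4},{"linear": [0,0,110],"twist": 0,"claw": 0.4},{"linear": [0,0,110],"twist": 0,"claw": 0.4},{"linear": [0,0,110],"twist": 0,"claw": 0.4}]'

```text
clock: 5.73
position: [0.4104, -0.0182, 0.1651]
ee_rot: [0.002, -0.013, 1.0, -0.0]
contact_force: [-1.0, 0.8, -0.6]
width: 0.0512
gripper_force: 26.5
```

```bash
python3 st.py; python3 - <<'E'
from h import *
m,im=shot("wrist","g1");np.save("pics/g1.npy",m,allow_pickle=True)
m2,im2=shot("side","g1s");p=proj(m2,sensors.get_state()["position"])[0].astype(int);print(p)
c=cv2.resize(im2[max(p[1]-60,0):p[1]+90,p[0]-75:p[0]+75],(384,384),interpolation=cv2.INTER_CUBIC)
cv2.imwrite("pics/g1m.png",cv2.resize(np.hstack([im[:, 64:448],c]),(768,384)))
E
```

```text
t 5.73 [410.3837 -18.1619 165.0698] yaw 1.55 tilt [ 0.0045 -0.0008] F [-1.0213  0.7823 -0.6113] w 0.0512 g 26.5 q [-0.2141  0.0887  1.9546  0.0002  1.0937 -1.812 ]
[235 173]
```

View pics/g1m.png

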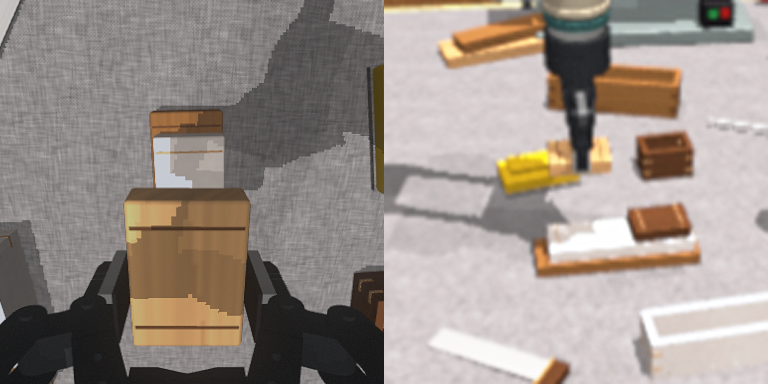

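The maple lid is held level and fully visible in the wrist view, with top-face corners near (190,201), (314,201), (304,346) and (198,346). I can measure its pose in the hand.

```bash
cat > held.py <<'E'
# python3 held.py img l w topoffset_mm corners...: pose of the held lid relative to the TCP, in the tool-yaw frame
from h import *
import sys
from scipy.spatial.transform import Rotation as R
def held(tag,P,off,l,w,p,yaw):
    m=np.load(f"pics/{tag}.npy",allow_pickle=True).item();im=cv2.imread(f"pics/{tag}.png")
    Q=refine(im,P);c,a,d,e=fit(plane(m,Q,(p[2]+off)/1000)*1000,l,w)
    print("px",Q.round(1).tolist(),"\nlid c",c,"yaw %.2f"%a,np.array(d),"res %.1f"%e)
    r=np.radians(-yaw);o=np.array([[np.cos(r),-np.sin(r)],[np.sin(r),np.cos(r)]])@(c-p[:2])
    print("offset in yaw frame",o,"yaw rel %.2f"%(a-yaw));return o,a-yaw
E
python3 - <<'E'
from held import *
held("g1",[(190,201),(314,201),(304,346),(198,346)],5.7,74,52,np.array([410.4,-18.2,165.1]),1.55)
E
```

```text
px [[187.7, 200.5], [314.6, 200.5], [304.2, 345.5], [197.2, 345.5]] 
lid c [409.1682 -17.7517] yaw 1.45 [51.1319 73.5547] res 1.0
offset in yaw frame [-1.2193  0.4814] yaw rel -0.10
```

>>> drive_tool --deltas '[{"linear": [4,-36,0],"twist": 0.5,"claw": 0.4},{"linear": [8,-72,0],"twist": 1,"claw": 0.4},{"linear": [12,-108,0],"twist": 1.5,"claw": 0.4},{"linear": [16,-144,0],"twist": 2,"claw": 0.4},{"linear": [20,-180,0],"twist": 2.5,"claw": 0.4},{"linear": [24,-216,0],"twist": 3,"claw": 0.4},{"linear": [28,-252,0],"twist": 3.5,"claw": 0.4},{"linear": [32,-288,0],"twist": 4,"claw": 0.4},{"linear": [35,-324,0],"twist": 4.5,"claw": 0.4},{"linear": [37.4,-355,-20],"twist": 4.9,"claw": 0.4},{"linear": [37.4,-366,-50],"twist": 4.9,"claw": 0.4},{"linear": [37.4,-366,-70],"twist": 4.9,"claw": 0.4}]'

```text
clock: 6.83
position: [0.4455, -0.3864, 0.0891]
ee_rot: [-0.001, -0.055, 0.998, 0.001]
contact_force: [-0.6, 0.2, -1.1]
width: 0.0515
gripper_force: 26.6
```

>>> drive_tool --deltas '[{"linear": [0,0,0],"twist": 0,"claw": 0.4},{"linear": [0,0,0],"twist": 0,"claw": 0.4},{"linear": [0,0,0],"twist": 0,"claw": 0.4},{"linear": [0,0,0],"twist": 0,"claw": 0.4}]'

```text
clock: 7.17
position: [0.4475, -0.384, 0.0945]
ee_rot: [0.001, -0.057, 0.998, -0.001]
contact_force: [-0.2, -0.1, -0.7]
width: 0.0514
gripper_force: 26.6
```

```bash
python3 st.py; python3 - <<'E'
from h import *
m,im=shot("wrist","g2");np.save("pics/g2.npy",m,allow_pickle=True)
E
```

```text
t 7.17 [ 447.4695 -384.0242   94.4724] yaw 6.48 tilt [ 0.0014 -0.0013] F [-0.1994 -0.0893 -0.6761] w 0.0514 g 26.6 q [-0.8273  0.4128  1.6899  0.0002  1.037  -2.5113]
```

>>> drive_tool --deltas '[{"linear": [0.3,-0.4,-10],"twist": 0,"claw": 0.4},{"linear": [0.3,-0.4,-20],"twist": 0,"claw": 0.4},{"linear": [0.3,-0.4,-25],"twist": 0,"claw": 0.4},{"linear": [0.3,-0.4,-28],"twist": 0,"claw": 0.4},{"linear": [0.3,-0.4,-30],"twist": 0,"claw": 0.4},{"linear": [0.3,-0.4,-31],"twist": 0,"claw": 0.4},{"linear": [0.3,-0.4,-31],"twist": 0,"claw": 0.4},{"linear": [0.3,-0.4,-31],"twist": 0,"claw": 0.4}]'

```text
clock: 7.88
position: [0.4472, -0.3847, 0.0624]
ee_rot: [0.0, -0.056, 0.998, -0.0]
contact_force: [-0.4, 0.1, -0.3]
width: 0.0511
gripper_force: 26.6
```

```bash
python3 st.py; python3 - <<'E'
from h import *
m,im=shot("wrist","g3");np.save("pics/g3.npy",m,allow_pickle=True)
m2,im2=shot("side","g3s");p=proj(m2,[.447,-.384,.06])[0].astype(int)
c=cv2.resize(im2[p[1]-40:p[1]+40,p[0]-40:p[0]+40],(384,384),interpolation=cv2.INTER_CUBIC)
cv2.imwrite("pics/g3m.png",np.hstack([im[:, 64:448],c]))
E
```

```text
t 7.88 [ 447.2418 -384.6744   62.4208] yaw 6.43 tilt [ 0.0004 -0.0004] F [-0.3966  0.1042 -0.3327] w 0.0511 g 26.6 q [-0.8283  0.4482  1.7251  0.      0.9677 -2.5114]
```

View pics/g3m.png

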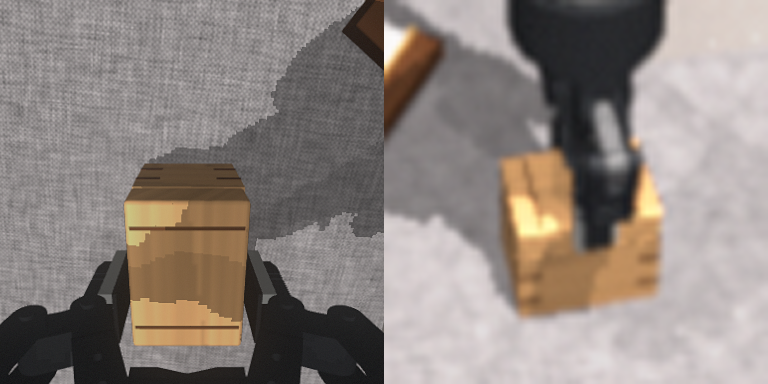

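The lid hovers square over the maple box and its front edge matches the box edge (rows 187-200). There is no contact force yet, so I lower gently.

>>> drive_tool --deltas '[{"linear": [0.4,0.2,-0.5],"twist": 0,"claw": 0.4},{"linear": [0.4,0.2,-1],"twist": 0,"claw": 0.4},{"linear": [0.4,0.2,-1],"twist": 0,"claw": 0.4},{"linear": [0.4,0.2,-1],"twist": 0,"claw": 0.4}]'

```text
clock: 8.32
position: [0.4473, -0.3847, 0.0623]
ee_rot: [-0.0, -0.056, 0.998, -0.0]
contact_force: [-2.0, 0.1, 6.4]
width: 0.0513
gripper_force: 27.3
```

Contact at 6.4 N, so the lid is on the rim. Releasing and checking.

>>> drive_tool --deltas '[{"linear": [0,0,0],"twist": 0,"claw": 0.7},{"linear": [0,0,0],"twist": 0,"claw": 1},{"linear": [0,0,0],"twist": 0,"claw": 1},{"linear": [0,0,0],"twist": 0,"claw": 1},{"linear": [0,0,0],"twist": 0,"claw": 1},{"linear": [0,0,10],"twist": 0,"claw": 1},{"linear": [0,0,40],"twist": 0,"claw": 1},{"linear": [0,0,80],"twist": 0,"claw": 1},{"linear": [0,0,100],"twist": 0,"claw": 1},{"linear": [0,0,100],"twist": 0,"claw": 1},{"linear": [0,0,100],"twist": 0,"claw": 1}]'

```text
clock: 9.23
position: [0.4482, -0.3849, 0.1635]
ee_rot: [0.001, -0.056, 0.998, -0.002]
contact_force: [-0.2, 0.4, -0.3]
width: 0.0854
gripper_force: 0.0
```

```bash
python3 st.py; python3 - <<'E'
from h import *
m,im=shot("wrist","g4");np.save("pics/g4.npy",m,allow_pickle=True)
print(proj(m,[[.447,-.384,.068],[.447,-.384,.0]]))
p=proj(m,[.447,-.384,.05])[0].astype(int);y=max(p[1]-75,0);x=p[0]-75;print(x,y)
cv2.imwrite("pics/g4m.png",cv2.resize(im[y:y+150,x:x+150],(600,600),interpolation=cv2.INTER_CUBIC))
E
```

```text
t 9.23 [ 448.1581 -384.9066  163.494 ] yaw 6.44 tilt [ 0.0028 -0.0029] F [-0.159   0.4406 -0.3406] w 0.0854 g 0.0 q [-0.8274  0.3501  1.598   0.0001  1.1894 -2.5107]
[[252.1152 201.9472]
 [252.0806 177.0199]]
177 119
```

View pics/g4m.png

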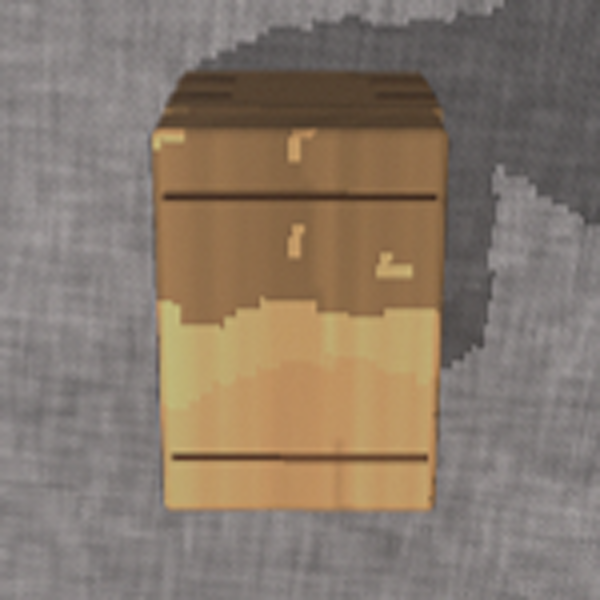

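The maple lid sits flush on its box; the sides and seam (rows 108-127) line up. Next is the walnut lid, with a fresh look from above.

>>> drive_tool --deltas '[{"linear": [6,36,0],"twist": -0.1,"claw": 1},{"linear": [12,72,0],"twist": -0.2,"claw": 1},{"linear": [18,108,0],"twist": -0.3,"claw": 1},{"linear": [24,144,0],"twist": -0.4,"claw": 1},{"linear": [30,180,0],"twist": -0.5,"claw": 1},{"linear": [36,216,0],"twist": -0.6,"claw": 1},{"linear": [42,252,0],"twist": -0.7,"claw": 1},{"linear": [48,288,0],"twist": -0.8,"claw": 1},{"linear": [54,324,0],"twist": -0.9,"claw": 1},{"linear": [60,358,0],"twist": -1,"claw": 1},{"linear": [61,372,0],"twist": -1,"claw": 1},{"linear": [61,372,0],"twist": -1,"claw": 1}]'

```text
clock: 10.28
position: [0.5071, -0.0088, 0.1597]
ee_rot: [-0.002, -0.049, 0.999, 0.001]
contact_force: [-0.2, -0.5, -1.0]
width: 0.0856
gripper_force: 0.0
```

>>> drive_tool --deltas '[{"linear": [0,0,0],"twist": 0,"claw": 1},{"linear": [0,0,0],"twist": 0,"claw": 1},{"linear": [0,0,0],"twist": 0,"claw": 1}]'

```text
clock: 10.53
position: [0.5081, -0.0133, 0.1608]
ee_rot: [-0.001, -0.047, 0.999, -0.0]
contact_force: [0.1, -0.2, -0.6]
width: 0.0858
gripper_force: 0.0
```

```bash
python3 st.py; python3 - <<'E'
from h import *
m,im=shot("wrist","k1");np.save("pics/k1.npy",m,allow_pickle=True)
a=np.radians(5.5);ex=np.array([np.cos(a),np.sin(a)]);ey=np.array([-ex[1],ex[0]])
c=np.array([508.4,-12.]);C=[c-37*ex-26*ey,c-37*ex+26*ey,c+37*ex+26*ey,c+37*ex-26*ey]
P=proj(m,[[*(q/1000),.06] for q in C]);print(P)
Q=refine(im,P,5);print(Q);print(fit(plane(m,Q,.06)*1000,74,52))
E
```

```text
t 10.53 [508.0603 -13.3407 160.7705] yaw 5.36 tilt [-0.0013 -0.0002] F [ 0.0953 -0.1707 -0.6391] w 0.0858 g 0.0 q [-0.1629  0.2387  1.7731 -0.0005  1.131  -1.8271]
[[215.2555 152.8354]
 [288.6329 152.6465]
 [285.4266 246.6115]
 [218.75   246.7637]]
[[215.3065 148.5854]
 [288.1506 148.3976]
 [285.301  245.6228]
 [217.003  245.7572]]
(array([506.5012, -12.6229]), np.float64(5.2019942626333915), (np.float64(51.41533853940309), np.float64(76.17603227381362)), np.float64(2.3891341839787223))
```

>>> drive_tool --deltas '[{"linear": [1,0.8,-30],"twist": 0,"claw": 1},{"linear": [1,0.8,-65],"twist": 0,"claw": 1},{"linear": [1,0.8,-90],"twist": 0,"claw": 1},{"linear": [1,0.8,-100],"twist": 0,"claw": 1},{"linear": [1,0.8,-106.5],"twist": 0,"claw": 1},{"linear": [1,0.8,-106.5],"twist": 0,"claw": 1},{"linear": [1,0.8,-106.5],"twist": 0,"claw": 1}]'

```text
clock: 11.17
position: [0.5104, -0.012, 0.0557]
ee_rot: [0.001, -0.047, 0.999, -0.0]
contact_force: [-0.2, -0.3, -0.9]
width: 0.0856
gripper_force: 0.0
```

>>> drive_tool --deltas '[{"linear": [0,0,0],"twist": 0,"claw": 0.5},{"linear": [0,0,0],"twist": 0,"claw": 0.5},{"linear": [0,0,0],"twist": 0,"claw": 0.5},{"linear": [0,0,0],"twist": 0,"claw": 0.5},{"linear": [0,0,0],"twist": 0,"claw": 0.5},{"linear": [0,0,0],"twist": 0,"claw": 0.4}]' --squeeze 25

```text
clock: 11.67
position: [0.5104, -0.0116, 0.0561]
ee_rot: [0.001, -0.048, 0.999, -0.0]
contact_force: [-0.3, -0.2, 5.5]
width: 0.0513
gripper_force: 26.5
```

```bash
python3 st.py
```

```text
t 11.67 [510.379  -11.5704  56.0824] yaw 5.45 tilt [ 0.0025 -0.0004] F [-0.3033 -0.2476  5.5065] w 0.0513 g 26.5 q [-0.159   0.3586  1.91   -0.      0.8704 -1.8249]
```

>>> drive_tool --deltas '[{"linear": [0,0,5],"twist": 0,"claw": 0.4},{"linear": [0,0,15],"twist": 0,"claw": 0.4},{"linear": [0,0,40],"twist": 0,"claw": 0.4},{"linear": [0,0,80],"twist": 0,"claw": 0.4},{"linear": [0,0,100],"twist": 0,"claw": 0.4},{"linear": [0,0,100],"twist": 0,"claw": 0.4},{"linear": [0,0,100],"twist": 0,"claw": 0.4},{"linear": [0,0,100],"twist": 0,"claw": 0.4}]'

```text
clock: 12.33
position: [0.5086, -0.0113, 0.1544]
ee_rot: [-0.001, -0.047, 0.999, 0.0]
contact_force: [-0.5, 1.2, -1.8]
width: 0.0513
gripper_force: 26.4
```

```bash
python3 st.py; python3 - <<'E'
from held import *
s=sensors.get_state();p=s["position"]*1000
m,im=shot("wrist","k2");np.save("pics/k2.npy",m,allow_pickle=True)
held("k2",[(188,200.5),(314.5,200.5),(304,345.5),(197.5,345.5)],3.9,74,52,p,5.45)
for f in("k2","g1"):
    g=cv2.imread(f"pics/{f}.png");print([ [int(v) for v in g[r,230:270].mean((0,1))[None].ravel()] if 0 else int(g[r,230:270].mean()) for r in range(176,216,2)])
E
```

```text
t 12.33 [508.5536 -11.251  154.4065] yaw 5.44 tilt [-0.0014  0.0003] F [-0.5357  1.2034 -1.8296] w 0.0513 g 26.4 q [-0.1591  0.2454  1.7816  0.0001  1.116  -1.8249]
px [[187.4, 198.5], [313.6, 196.8], [304.1, 344.4], [197.6, 341.4]] 
lid c [507.0679 -11.0447] yaw 5.34 [51.5539 75.2959] res 1.5
offset in yaw frame [-1.4594  0.3465] yaw rel -0.11
[167, 167, 168, 169, 115, 47, 48, 47, 47, 47, 53, 66, 71, 73, 73, 71, 70, 69, 69, 69]
[171, 175, 182, 184, 184, 188, 97, 67, 68, 68, 68, 67, 80, 108, 118, 122, 117, 117, 117, 117]
```

>>> drive_tool --deltas '[{"linear": [6,35,0],"twist": 0,"claw": 0.4},{"linear": [12,70,0],"twist": 0,"claw": 0.4},{"linear": [18,105,0],"twist": 0,"claw": 0.4},{"linear": [24,140,0],"twist": 0,"claw": 0.4},{"linear": [30,172,0],"twist": 0,"claw": 0.4},{"linear": [33,190,-15],"twist": 0,"claw": 0.4},{"linear": [33,196,-40],"twist": 0,"claw": 0.4},{"linear": [33,196,-58],"twist": 0,"claw": 0.4},{"linear": [33,196,-65],"twist": 0,"claw": 0.4},{"linear": [33,196,-65],"twist": 0,"claw": 0.4},{"linear": [33,196,-65],"twist": 0,"claw": 0.4},{"linear": [33,196,-65],"twist": 0,"claw": 0.4}]'

```text
clock: 13.38
position: [0.5432, 0.1843, 0.0905]
ee_rot: [0.001, -0.047, 0.999, 0.0]
contact_force: [0.3, 0.2, -0.1]
width: 0.0515
gripper_force: 26.5
```

>>> drive_tool --deltas '[{"linear": [0,0,0],"twist": 0,"claw": 0.4},{"linear": [0,0,0],"twist": 0,"claw": 0.4},{"linear": [0,0,0],"twist": 0,"claw": 0.4},{"linear": [0,0,0],"twist": 0,"claw": 0.4}]'

```text
clock: 13.72
position: [0.5428, 0.1844, 0.0905]
ee_rot: [0.001, -0.047, 0.999, 0.0]
contact_force: [-0.4, 0.0, -0.4]
width: 0.0512
gripper_force: 26.5
```

```bash
python3 st.py
```

```text
t 13.72 [542.7591 184.4379  90.4808] yaw 5.42 tilt [0.0012 0.0003] F [-0.3634  0.0301 -0.3554] w 0.0512 g 26.5 q [ 0.2062  0.3961  1.7313  0.0001  1.013  -1.4592]
```

>>> drive_tool --deltas '[{"linear": [0,1.3,-8],"twist": 0,"claw": 0.4},{"linear": [0,1.3,-16],"twist": 0,"claw": 0.4},{"linear": [0,1.3,-21],"twist": 0,"claw": 0.4},{"linear": [0,1.3,-24],"twist": 0,"claw": 0.4},{"linear": [0,1.3,-25],"twist": 0,"claw": 0.4},{"linear": [0,1.3,-25],"twist": 0,"claw": 0.4},{"linear": [0,1.3,-25],"twist": 0,"claw": 0.4}]'

```text
clock: 14.3
position: [0.5426, 0.1859, 0.0647]
ee_rot: [0.0, -0.047, 0.999, 0.0]
contact_force: [-0.8, 0.3, -0.4]
width: 0.0514
gripper_force: 26.5
```

```bash
python3 st.py; python3 - <<'E'
from held import *
m,im=shot("wrist","k3");np.save("pics/k3.npy",m,allow_pickle=True)
cv2.imwrite("pics/k3m.png",cv2.resize(im[130:370,160:340],None,fx=2.5,fy=2.5,interpolation=cv2.INTER_CUBIC))
E
```

```text
t 14.30 [542.6044 185.8922  64.7032] yaw 5.44 tilt [0.0002 0.0001] F [-0.8327  0.3412 -0.3873] w 0.0514 g 26.5 q [ 0.2087  0.4256  1.7596  0.0001  0.9561 -1.4571]
```

View pics/k3m.png

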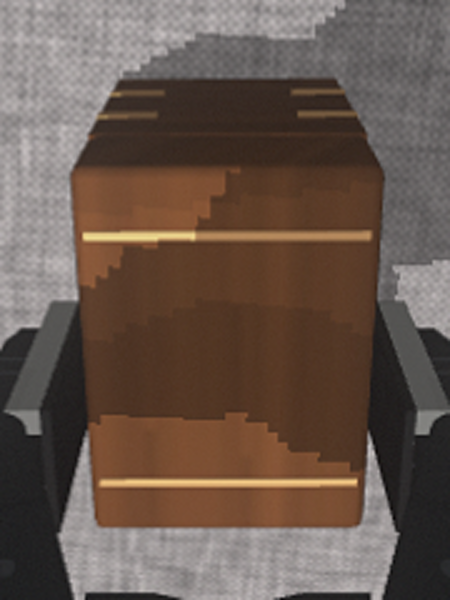

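The walnut lid sits square over its box, with the seam at rows 133-137 even on both sides. Lowering and releasing.

>>> drive_tool --deltas '[{"linear": [0,0,-0.6],"twist": 0,"claw": 0.4},{"linear": [0,0,-1.2],"twist": 0,"claw": 0.4},{"linear": [0,0,-1.2],"twist": 0,"claw": 0.4},{"linear": [0,0,-1.2],"twist": 0,"claw": 0.4}]'

```text
clock: 14.68
position: [0.5428, 0.1859, 0.0641]
ee_rot: [0.0, -0.047, 0.999, 0.0]
contact_force: [-0.5, -0.0, 2.8]
width: 0.0515
gripper_force: 26.9
```

>>> drive_tool --deltas '[{"linear": [0,0,0],"twist": 0,"claw": 0.7},{"linear": [0,0,0],"twist": 0,"claw": 1},{"linear": [0,0,0],"twist": 0,"claw": 1},{"linear": [0,0,0],"twist": 0,"claw": 1},{"linear": [0,0,0],"twist": 0,"claw": 1},{"linear": [0,0,10],"twist": 0,"claw": 1},{"linear": [0,0,40],"twist": 0,"claw": 1},{"linear": [0,0,80],"twist": 0,"claw": 1},{"linear": [0,0,115],"twist": 0,"claw": 1},{"linear": [0,0,140],"twist": 0,"claw": 1},{"linear": [0,0,140],"twist": 0,"claw": 1},{"linear": [0,0,140],"twist": 0,"claw": 1}]'

```text
clock: 15.68
position: [0.5434, 0.1861, 0.2062]
ee_rot: [0.002, -0.047, 0.999, 0.0]
contact_force: [-0.3, 0.1, -0.3]
width: 0.0858
gripper_force: 0.0
```

```bash
python3 st.py; python3 - <<'E'
from held import *
m,im=shot("wrist","k4");np.save("pics/k4.npy",m,allow_pickle=True)
E
```

```text
t 15.68 [543.4473 186.1045 206.1807] yaw 5.44 tilt [0.0048 0.0011] F [-0.2707  0.0923 -0.3015] w 0.0858 g 0.0 q [ 0.2088  0.2947  1.5697  0.0001  1.2723 -1.457 ]
```

>>> drive_tool --deltas '[{"linear": [-10,-30,0],"twist": -0.3,"claw": 1},{"linear": [-20,-60,0],"twist": -0.6,"claw": 1},{"linear": [-30,-90,0],"twist": -0.9,"claw": 1},{"linear": [-40,-120,0],"twist": -1.2,"claw": 1},{"linear": [-50,-150,0],"twist": -1.5,"claw": 1},{"linear": [-60,-180,0],"twist": -2,"claw": 1},{"linear": [-67,-195,0],"twist": -2.5,"claw": 1},{"linear": [-67,-199,0],"twist": -2.5,"claw": 1},{"linear": [-67,-199,0],"twist": -2.5,"claw": 1},{"linear": [-67,-199,0],"twist": -2.5,"claw": 1},{"linear": [-67,-199,0],"twist": -2.5,"claw": 1}]'

```text
clock: 16.65
position: [0.4757, -0.0122, 0.2031]
ee_rot: [-0.0, -0.026, 1.0, 0.0]
contact_force: [0.3, -0.3, 0.6]
width: 0.0851
gripper_force: 0.0
```

```bash
python3 st.py; python3 - <<'E'
from held import *
m,im=shot("wrist","v1");np.save("pics/v1.npy",m,allow_pickle=True)
k=cv2.imread("pics/k4.png")
cv2.imwrite("pics/v1m.png",np.hstack([k[60:384,64:448],im[60:384,64:448]]))
E
```

```text
t 16.65 [475.6669 -12.1841 203.1048] yaw 2.99 tilt [-0.0008  0.001 ] F [ 0.2854 -0.328   0.5615] w 0.0851 g 0.0 q [-0.1726  0.1544  1.7698  0.0009  1.2183 -1.7959]
```

View pics/v1m.png

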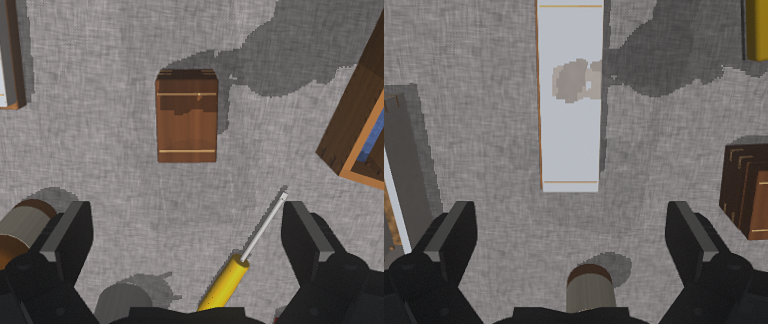

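The left view shows the walnut lid evenly on its box. The right view shows the white lid with its far end at row 252, columns 222-280. I locate its other end by mask.

```bash
python3 - <<'E'
from held import *
m=np.load("pics/v1.npy",allow_pickle=True).item();im=cv2.imread("pics/v1.png")
h=cv2.cvtColor(im,cv2.COLOR_BGR2HSV)
k=((h[...,2]>170)&(h[...,1]<40)).astype(np.uint8);k[:,:190]=0;k[:,310:]=0;k[300:]=0
c=max(cv2.findContours(k,0,1)[0],key=cv2.contourArea).reshape(-1,2)
print(c.min(0),c.max(0));y0=c[:,1].min()
def row(y):
    q=np.where(k[y])[0];return q.min(),q.max()
for y in(y0+2,y0+12,60,200,250):print(y,row(y))
P=[(row(y0+12)[0],y0),(row(y0+12)[1],y0),(280.5,252),(222,252)]
Q=refine(im,P,4);print(Q);f=fit(plane(m,Q,.04)*1000,185,56);print(f)
w=np.load("pics/wC1.npy",allow_pickle=True).item()
print([int(v) for v in im[:60:2,250].mean(1)])
E
```

```text
[217  52] [283 251]
54 (np.int64(218), np.int64(283))
64 (np.int64(218), np.int64(283))
60 (np.int64(218), np.int64(283))
200 (np.int64(221), np.int64(279))
250 (np.int64(223), np.int64(277))
[[216.2571  50.5   ]
 [283.721   50.5   ]
 [277.8728 251.5   ]
 [222.2773 251.5   ]]
(array([458.5069, -13.1982]), np.float64(2.9608644323573827), (np.float64(55.39400776320703), np.float64(184.16971405314607)), np.float64(1.0794280779217238))
[129, 132, 129, 134, 129, 141, 129, 135, 132, 130, 123, 123, 122, 129, 134, 118, 90, 102, 102, 103, 102, 103, 100, 76, 87, 67, 190, 187, 187, 187]
```

>>> drive_tool --deltas '[{"linear": [-6,-0.5,-35],"twist": 0,"claw": 1},{"linear": [-12,-1,-70],"twist": 0,"claw": 1},{"linear": [-17,-1,-105],"twist": 0,"claw": 1},{"linear": [-17,-1,-135],"twist": 0,"claw": 1},{"linear": [-17,-1,-155],"twist": 0,"claw": 1},{"linear": [-17,-1,-163],"twist": 0,"claw": 1},{"linear": [-17,-1,-167],"twist": 0,"claw": 1},{"linear": [-17,-1,-167],"twist": 0,"claw": 1},{"linear": [-17,-1,-167],"twist": 0,"claw": 1},{"linear": [-17,-1,-167],"twist": 0,"claw": 1}]'

```text
clock: 17.53
position: [0.4598, -0.0142, 0.0379]
ee_rot: [0.001, -0.026, 1.0, -0.0]
contact_force: [0.7, -0.2, -0.0]
width: 0.0853
gripper_force: 0.0
```

```bash
python3 st.py
```

```text
t 17.53 [459.8081 -14.1939  37.8661] yaw 2.95 tilt [ 0.003  -0.0004] F [ 0.7053 -0.1507 -0.0305] w 0.0853 g 0.0 q [-0.1824  0.3248  2.0382  0.0002  0.7756 -1.8049]
```

>>> drive_tool --deltas '[{"linear": [-1,0.7,-3],"twist": 0,"claw": 1},{"linear": [-1,0.7,-3],"twist": 0,"claw": 1},{"linear": [-1,0.7,-3],"twist": 0,"claw": 0.55},{"linear": [-1,0.7,-3],"twist": 0,"claw": 0.55},{"linear": [-1,0.7,-3],"twist": 0,"claw": 0.55},{"linear": [-1,0.7,-3],"twist": 0,"claw": 0.5},{"linear": [-1,0.7,-3],"twist": 0,"claw": 0.45},{"linear": [-1,0.7,-3],"twist": 0,"claw": 0.45},{"linear": [-1,0.7,-3],"twist": 0,"claw": 0.45}]' --squeeze 40

```text
clock: 18.28
position: [0.4576, -0.0135, 0.0341]
ee_rot: [0.0, -0.026, 1.0, -0.0]
contact_force: [-0.5, -0.6, 5.6]
width: 0.055
gripper_force: 42.5
```

```bash
python3 st.py
```

```text
t 18.28 [457.6358 -13.4802  34.0711] yaw 2.93 tilt [0.0005 0.    ] F [-0.4567 -0.5822  5.5603] w 0.0550 g 42.5 q [-0.1817  0.3292  2.0453  0.0002  0.7665 -1.8038]
```

>>> drive_tool --deltas '[{"linear": [0,0,5],"twist": 0,"claw": 0.45},{"linear": [0,0,15],"twist": 0,"claw": 0.45},{"linear": [0,0,35],"twist": 0,"claw": 0.45},{"linear": [0,0,65],"twist": 0,"claw": 0.45},{"linear": [0,0,90],"twist": 0,"claw": 0.45},{"linear": [0,0,110],"twist": 0,"claw": 0.45},{"linear": [0,0,110],"twist": 0,"claw": 0.45},{"linear": [0,0,110],"twist": 0,"claw": 0.45},{"linear": [0,0,110],"twist": 0,"claw": 0.45}]'

```text
clock: 19.03
position: [0.4565, -0.0133, 0.1427]
ee_rot: [-0.001, -0.026, 1.0, 0.0]
contact_force: [0.3, 0.5, -3.2]
width: 0.0547
gripper_force: 43.1
```

```bash
python3 st.py; python3 - <<'E'
from held import *
m,im=shot("wrist","v2");np.save("pics/v2.npy",m,allow_pickle=True)
h=cv2.cvtColor(im,cv2.COLOR_BGR2HSV)
k=((h[...,2]>150)&(h[...,1]<40)).astype(np.uint8);k[:,:150]=0;k[:,350:]=0
c=max(cv2.findContours(k,0,1)[0],key=cv2.contourArea).reshape(-1,2);print(c.min(0),c.max(0))
for y in range(0,384,12):
    q=np.where(k[y])[0];print(y,(q.min(),q.max(),len(q)) if len(q) else "",int(im[y,250].mean()),end="; ")
E
```

```text
t 19.03 [456.4608 -13.2789 142.7449] yaw 2.94 tilt [-0.0019  0.0004] F [ 0.3301  0.47   -3.1685] w 0.0547 g 43.1 q [-0.1817  0.1838  1.9011  0.0001  1.0587 -1.8038]
[174  59] [327 244]
0  120; 12  119; 24  117; 36  111; 48  75; 60 (np.int64(175), np.int64(325), 151) 158; 72 (np.int64(174), np.int64(326), 153) 170; 84 (np.int64(175), np.int64(325), 151) 170; 96 (np.int64(176), np.int64(325), 150) 173; 108 (np.int64(177), np.int64(319), 143) 170; 120 (np.int64(178), np.int64(318), 141) 170; 132 (np.int64(178), np.int64(311), 134) 170; 144 (np.int64(179), np.int64(310), 132) 171; 156 (np.int64(179), np.int64(308), 130) 170; 168 (np.int64(180), np.int64(301), 120) 170; 180 (np.int64(181), np.int64(294), 98) 170; 192 (np.int64(182), np.int64(259), 78) 170; 204 (np.int64(183), np.int64(285), 82) 138; 216 (np.int64(184), np.int64(237), 54) 142; 228 (np.int64(185), np.int64(207), 23) 143; 240 (np.int64(185), np.int64(260), 20) 141; 252  140; 264  125; 276  125; 288  125; 300 (np.int64(199), np.int64(256), 22) 170; 312 (np.int64(191), np.int64(274), 84) 169; 324 (np.int64(192), np.int64(309), 118) 170; 336 (np.int64(193), np.int64(308), 116) 169; 348 (np.int64(194), np.int64(307), 114) 170; 360 (np.int64(195), np.int64(306), 112) 169; 372 (np.int64(247), np.int64(254), 8) 162;
```

```bash
python3 - <<'E'
from held import *
m=np.load("pics/v2.npy",allow_pickle=True).item();im=cv2.imread("pics/v2.png")
print([int(v) for v in im[40:70,200:300].mean((1,2))])
p=np.array([456.46,-13.28,142.74])
Q=refine(im,[(173.5,59),(327,59),(306,360),(195,360)],4);print(Q)
X=plane(m,Q,(p[2]+5.93)/1000)*1000;print(X)
s=((X[2]-X[1])+(X[3]-X[0]));a=np.degrees(np.arctan2(s[1],s[0]));u=s/np.linalg.norm(s)
e=(X[0]+X[1])/2;c=e+92.5*u;print("yaw %.2f"%a,"centre",c,"w",np.linalg.norm(X[1]-X[0]),"off",c-p[:2])
E
```

```text
[113, 104, 105, 103, 101, 98, 89, 79, 75, 77, 82, 83, 83, 84, 83, 83, 83, 82, 95, 144, 161, 167, 169, 169, 169, 169, 169, 169, 169, 169]
[[172.5106  58.5   ]
 [328.6507  58.5   ]
 [307.2194 359.265 ]
 [193.7844 361.5675]]
[[366.7759 -45.2252]
 [363.9613  10.0139]
 [498.6427  16.6835]
 [502.874  -38.2924]]
yaw 2.88 centre [457.7521 -12.9649] w 55.31076137815475 off [1.2921 0.3151]
```

>>> drive_tool --deltas '[{"linear": [13,-23,0],"twist": 0.4,"claw": 0.45},{"linear": [26,-47,0],"twist": 0.9,"claw": 0.45},{"linear": [39,-70,0],"twist": 1.4,"claw": 0.45},{"linear": [52,-94,0],"twist": 1.9,"claw": 0.45},{"linear": [65,-117,0],"twist": 2.4,"claw": 0.45},{"linear": [78,-141,0],"twist": 2.9,"claw": 0.45},{"linear": [91,-164,0],"twist": 3.3,"claw": 0.45},{"linear": [100,-180,-8],"twist": 3.7,"claw": 0.45},{"linear": [104.4,-187.8,-20],"twist": 3.7,"claw": 0.45},{"linear": [104.4,-187.8,-35],"twist": 3.7,"claw": 0.45},{"linear": [104.4,-187.8,-43],"twist": 3.7,"claw": 0.45},{"linear": [104.4,-187.8,-43],"twist": 3.7,"claw": 0.45}]'

```text
clock: 20.08
position: [0.5589, -0.1995, 0.0967]
ee_rot: [-0.004, -0.058, 0.998, 0.002]
contact_force: [-0.9, -0.4, -2.2]
width: 0.0546
gripper_force: 43.0
```

>>> drive_tool --deltas '[{"linear": [0,0,0],"twist": 0,"claw": 0.45},{"linear": [0,0,0],"twist": 0,"claw": 0.45},{"linear": [0,0,0],"twist": 0,"claw": 0.45},{"linear": [0,0,0],"twist": 0,"claw": 0.45},{"linear": [0,0,0],"twist": 0,"claw": 0.45}]'

```text
clock: 20.5
position: [0.5622, -0.2012, 0.1015]
ee_rot: [0.001, -0.058, 0.998, -0.0]
contact_force: [0.7, -0.1, -0.9]
width: 0.0548
gripper_force: 43.1
```

```bash
python3 st.py
```

```text
t 20.50 [ 562.1829 -201.1766  101.4718] yaw 6.65 tilt [ 0.0013 -0.0005] F [ 0.6925 -0.0938 -0.9201] w 0.0548 g 43.1 q [-0.4602  0.4156  1.6641  0.0001  1.0604 -2.1472]
```

>>> drive_tool --deltas '[{"linear": [-1,0,-10],"twist": 0,"claw": 0.45},{"linear": [-1,0,-19],"twist": 0,"claw": 0.45},{"linear": [-1,0,-25],"twist": 0,"claw": 0.45},{"linear": [-1,0,-28],"twist": 0,"claw": 0.45},{"linear": [-1,0,-30],"twist": 0,"claw": 0.45},{"linear": [-1,0,-30],"twist": 0,"claw": 0.45},{"linear": [-1,0,-30],"twist": 0,"claw": 0.45},{"linear": [-1,0,-30],"twist": 0,"claw": 0.45}]'

```text
clock: 21.17
position: [0.5611, -0.2014, 0.0709]
ee_rot: [0.0, -0.058, 0.998, -0.0]
contact_force: [-0.2, -0.9, -0.7]
width: 0.055
gripper_force: 43.1
```

```bash
python3 st.py
```

```text
t 21.17 [ 561.1442 -201.3937   70.8543] yaw 6.64 tilt [ 0.0005 -0.0002] F [-0.1503 -0.9007 -0.6769] w 0.0550 g 43.1 q [-0.4613  0.4466  1.7013  0.0001  0.9931 -2.148 ]
```

>>> drive_tool --deltas '[{"linear": [-0.2,0.2,-0.8],"twist": 0,"claw": 0.45},{"linear": [-0.2,0.2,-1.6],"twist": 0,"claw": 0.45},{"linear": [-0.2,0.2,-1.8],"twist": 0,"claw": 0.45},{"linear": [-0.2,0.2,-1.8],"twist": 0,"claw": 0.45},{"linear": [-0.2,0.2,-1.8],"twist": 0,"claw": 0.45}]'

```text
clock: 21.58
position: [0.5608, -0.2011, 0.0691]
ee_rot: [0.0, -0.058, 0.998, -0.0]
contact_force: [-0.2, 0.8, 0.3]
width: 0.0551
gripper_force: 43.2
```

>>> drive_tool --deltas '[{"linear": [0,0,-0.5],"twist": 0,"claw": 0.45},{"linear": [0,0,-0.8],"twist": 0,"claw": 0.45},{"linear": [0,0,-0.8],"twist": 0,"claw": 0.45},{"linear": [0,0,-0.8],"twist": 0,"claw": 0.45}]'

```text
clock: 21.92
position: [0.5608, -0.2011, 0.0691]
ee_rot: [0.0, -0.058, 0.998, -0.0]
contact_force: [-0.8, 0.8, 4.6]
width: 0.055
gripper_force: 43.9
```

>>> drive_tool --deltas '[{"linear": [0,0,0],"twist": 0,"claw": 0.7},{"linear": [0,0,0],"twist": 0,"claw": 1},{"linear": [0,0,0],"twist": 0,"claw": 1},{"linear": [0,0,0],"twist": 0,"claw": 1},{"linear": [0,0,10],"twist": 0,"claw": 1},{"linear": [0,0,40],"twist": 0,"claw": 1},{"linear": [5,0,75],"twist": 0,"claw": 1},{"linear": [10,0,110],"twist": 0,"claw": 1},{"linear": [18,0,145],"twist": 0,"claw": 1},{"linear": [18,0,170],"twist": 0,"claw": 1},{"linear": [18,0,170],"twist": 0,"claw": 1},{"linear": [18,0,170],"twist": 0,"claw": 1}]'

```text
clock: 22.92
position: [0.5795, -0.2014, 0.2406]
ee_rot: [0.002, -0.058, 0.998, -0.001]
contact_force: [-0.0, 0.5, 0.2]
width: 0.0857
gripper_force: 0.0
```

```bash
python3 st.py; python3 - <<'E'
from held import *
m,im=shot("wrist","v4");np.save("pics/v4.npy",m,allow_pickle=True)
a=np.radians(6.6);ex=np.array([np.cos(a),np.sin(a)]);ey=np.array([-ex[1],ex[0]])
c=np.array([562.1,-200.7]);C=[c-92.5*ex-28*ey,c-92.5*ex+28*ey,c+92.5*ex+28*ey,c+92.5*ex-28*ey]
P=proj(m,[[*(q/1000),.075] for q in C]);print(P)
Q=refine(im,P,4);print(Q);print(fit(plane(m,Q,.075)*1000,185,56))
E
```

```text
t 22.92 [ 579.5089 -201.3751  240.5796] yaw 6.64 tilt [ 0.0042 -0.0019] F [-0.0216  0.4596  0.1689] w 0.0857 g 0.0 q [-0.4478  0.3324  1.4261  0.0001  1.3784 -2.1346]
[[220.2321  49.1004]
 [288.0661  49.1349]
 [281.42   249.8605]
 [225.5003 249.7691]]
[[220.2802  49.6004]
 [287.4777  49.6345]
 [280.9854 249.2831]
 [225.9922 249.5961]]
(array([ 562.0932, -200.8018]), np.float64(6.688757836243298), (np.float64(55.49726447969941), np.float64(183.96856421081822)), np.float64(1.1404657212494662))
```

>>> drive_tool --deltas '[{"linear": [-10,25,0],"twist": -0.4,"claw": 1},{"linear": [-20,50,0],"twist": -0.8,"claw": 1},{"linear": [-30,75,0],"twist": -1.2,"claw": 1},{"linear": [-40,100,0],"twist": -1.6,"claw": 1},{"linear": [-55,125,0],"twist": -2,"claw": 1},{"linear": [-70,150,-10],"twist": -2.5,"claw": 1},{"linear": [-85,170,-15],"twist": -3,"claw": 1},{"linear": [-99,187,-20],"twist": -3.5,"claw": 1},{"linear": [-99,187,-20],"twist": -3.5,"claw": 1},{"linear": [-99,187,-20],"twist": -3.5,"claw": 1},{"linear": [-99,187,-20],"twist": -3.5,"claw": 1},{"linear": [-99,187,-20],"twist": -3.5,"claw": 1}]'

```text
clock: 23.97
position: [0.4803, -0.0148, 0.2177]
ee_rot: [-0.0, -0.027, 1.0, -0.0]
contact_force: [-0.0, -0.0, -0.3]
width: 0.0854
gripper_force: 0.0
```

```bash
python3 st.py; python3 - <<'E'
from held import *
m,im=shot("wrist","c1w");np.save("pics/c1w.npy",m,allow_pickle=True)
v=cv2.imread("pics/v4.png")
cv2.imwrite("pics/c1m.png",np.vstack([np.hstack([v[:270,150:350],im[:270,150:350]])]).repeat(2,0).repeat(2,1))
E
```

```text
t 23.97 [480.2602 -14.7632 217.7021] yaw 3.10 tilt [-0.0001 -0.0003] F [-0.0086 -0.0343 -0.3217] w 0.0854 g 0.0 q [-0.1755  0.1498  1.7369 -0.0003  1.255  -1.8003]
```

View pics/c1m.png

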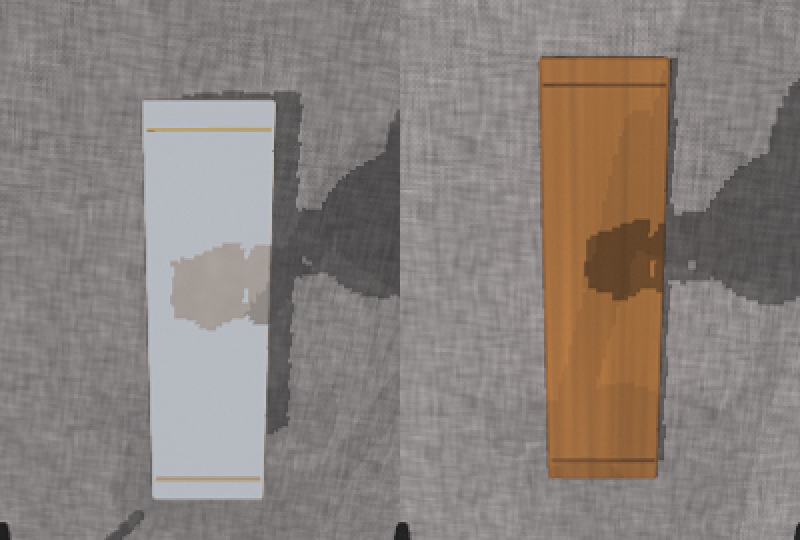

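White lid: measured on its box to within 0.1 mm and 0.1°. Cherry lid: corners at px (220,28), (284,28), (278,238) and (224,238). I measure it, and view the cherry box before grasping.

>>> drive_tool --deltas '[{"linear": [2,35,2],"twist": -2,"claw": 1},{"linear": [4,70,4],"twist": -4,"claw": 1},{"linear": [6,105,6],"twist": -6,"claw": 1},{"linear": [8,140,8],"twist": -8,"claw": 1},{"linear": [10,175,10],"twist": -10,"claw": 1},{"linear": [12,210,12],"twist": -12,"claw": 1},{"linear": [14,245,14],"twist": -14,"claw": 1},{"linear": [16,280,16],"twist": -16,"claw": 1},{"linear": [18,315,18],"twist": -18,"claw": 1},{"linear": [20,350,20],"twist": -19,"claw": 1},{"linear": [20,380,25],"twist": -19,"claw": 1},{"linear": [20,386,32],"twist": -19,"claw": 1}]'

```text
clock: 25.02
position: [0.5001, 0.3763, 0.2488]
ee_rot: [-0.001, 0.137, 0.991, 0.001]
contact_force: [0.6, -0.1, -0.2]
width: 0.0854
gripper_force: 0.0
```

>>> drive_tool --deltas '[{"linear": [0,0,0],"twist": 0,"claw": 1},{"linear": [0,0,0],"twist": 0,"claw": 1},{"linear": [0,0,0],"twist": 0,"claw": 1},{"linear": [0,0,0],"twist": 0,"claw": 1}]'

```text
clock: 25.35
position: [0.4998, 0.3702, 0.2498]
ee_rot: [-0.0, 0.139, 0.99, -0.001]
contact_force: [0.0, -0.8, 0.2]
width: 0.0857
gripper_force: 0.0
```

```bash
python3 st.py; python3 - <<'E'
from held import *
m=np.load("pics/c1w.npy",allow_pickle=True).item();im=cv2.imread("pics/c1w.png")
Q=refine(im,[(220,28.5),(284.5,28.5),(278.5,238.5),(224.5,238.5)],4);print(Q,fit(plane(m,Q,.02)*1000,210,60))
m,im=shot("wrist","d1");np.save("pics/d1.npy",m,allow_pickle=True)
h=cv2.cvtColor(im,cv2.COLOR_BGR2HSV)
k=cv2.morphologyEx(((h[...,0]<20)&(h[...,1]>90)&(h[...,2]>110)).astype(np.uint8),cv2.MORPH_OPEN,np.ones((3,3)));k[300:]=0
c=max(cv2.findContours(k,0,1)[0],key=cv2.contourArea)
print(cv2.approxPolyDP(c,6,True).reshape(-1,2).tolist(),cv2.boxPoints(cv2.minAreaRect(c)))
for y in range(10,280,15):
    q=np.where(k[y])[0];print(y,(q.min(),q.max(),len(q)) if len(q) else "",end="; ")
cv2.imwrite("pics/d1m.png",im[:300,130:400].repeat(2,0).repeat(2,1))
E
```

```text
t 25.35 [499.8435 370.2225 249.7529] yaw -15.97 tilt [-0.0005 -0.0009] F [ 0.0228 -0.7762  0.2104] w 0.0857 g 0.0 q [ 0.526   0.3439  1.3861 -0.0006  1.4126 -0.766 ]
[[218.6954  27.5   ]
 [284.6316  27.5   ]
 [278.1249 238.5   ]
 [223.4938 238.5   ]] (array([453.2032, -15.4562]), np.float64(2.89401898676023), (np.float64(59.367353517771434), np.float64(209.0943017241974)), np.float64(1.0345546136477732))
[[286, 35], [220, 40], [230, 118], [230, 48], [278, 45], [284, 76], [284, 242], [242, 243], [235, 135], [227, 128], [236, 250], [291, 248]] [[219.634   38.6557]
 [286.7567  34.7833]
 [299.0487 247.8433]
 [231.9259 251.7158]]
10 ; 25 ; 40 (np.int64(220), np.int64(287), 68); 55 (np.int64(221), np.int64(287), 18); 70 (np.int64(222), np.int64(287), 18); 85 (np.int64(223), np.int64(288), 18); 100 (np.int64(227), np.int64(288), 14); 115 (np.int64(226), np.int64(288), 15); 130 (np.int64(227), np.int64(289), 17); 145 (np.int64(228), np.int64(289), 16); 160 (np.int64(229), np.int64(289), 16); 175 (np.int64(230), np.int64(289), 16); 190 (np.int64(231), np.int64(290), 17); 205 (np.int64(233), np.int64(290), 15); 220 (np.int64(234), np.int64(290), 15); 235 (np.int64(72), np.int64(291), 42); 250 (np.int64(68), np.int64(258), 55); 265 (np.int64(90), np.int64(122), 30);
```

View pics/d1m.png

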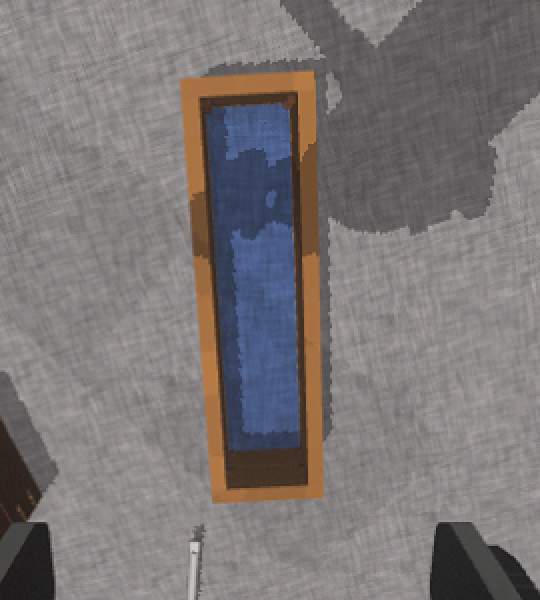

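Cherry box rim corners are at px (220,40), (287,36), (292,248) and (236,251). Refining those, then going back to the cherry lid.

```bash
python3 - <<'E'
from held import *
m=np.load("pics/d1.npy",allow_pickle=True).item();im=cv2.imread("pics/d1.png")
Q=refine(im,[(220,39.5),(287,35.5),(292,248),(236,251)],4);print(Q,fit(plane(m,Q,.06)*1000,210,60))
E
```

```text
[[219.3842  39.0231]
 [287.2586  34.7117]
 [291.3086 248.3787]
 [235.8491 251.1289]] (array([484.769 , 383.1417]), np.float64(-12.812137591781493), (np.float64(60.18268268336483), np.float64(210.32301030120354)), np.float64(0.29739638839247967))
```

>>> drive_tool --deltas '[{"linear": [-4,-35,-2],"twist": 2,"claw": 1},{"linear": [-8,-70,-4],"twist": 4,"claw": 1},{"linear": [-12,-105,-6],"twist": 6,"claw": 1},{"linear": [-16,-140,-8],"twist": 8,"claw": 1},{"linear": [-20,-175,-10],"twist": 10,"claw": 1},{"linear": [-24,-210,-20],"twist": 12,"claw": 1},{"linear": [-28,-245,-40],"twist": 14,"claw": 1},{"linear": [-32,-280,-60],"twist": 16,"claw": 1},{"linear": [-38,-315,-80],"twist": 18,"claw": 1},{"linear": [-44,-350,-100],"twist": 18.9,"claw": 1},{"linear": [-47,-380,-130],"twist": 18.9,"claw": 1},{"linear": [-47,-385.5,-160],"twist": 18.9,"claw": 1}]'

```text
clock: 26.4
position: [0.4523, -0.0181, 0.0901]
ee_rot: [0.002, -0.024, 1.0, -0.001]
contact_force: [0.3, 0.4, -0.4]
width: 0.0856
gripper_force: 0.0
```

>>> drive_tool --deltas '[{"linear": [0,0,0],"twist": 0,"claw": 1},{"linear": [0,0,0],"twist": 0,"claw": 1},{"linear": [0,0,0],"twist": 0,"claw": 1},{"linear": [0,0,0],"twist": 0,"claw": 1}]'

```text
clock: 26.73
position: [0.4541, -0.0131, 0.0918]
ee_rot: [0.002, -0.027, 1.0, -0.0]
contact_force: [-0.8, 0.4, 0.6]
width: 0.0855
gripper_force: 0.0
```

```bash
python3 st.py
```

```text
t 26.73 [454.1495 -13.1239  91.785 ] yaw 3.09 tilt [ 0.0036 -0.0003] F [-0.8373  0.4323  0.6231] w 0.0855 g 0.0 q [-0.1825  0.2395  1.9824  0.0004  0.9161 -1.8074]
```

>>> drive_tool --deltas '[{"linear": [-0.9,-2.4,-20],"twist": -0.2,"claw": 1},{"linear": [-0.9,-2.4,-40],"twist": -0.2,"claw": 1},{"linear": [-0.9,-2.4,-55],"twist": -0.2,"claw": 1},{"linear": [-0.9,-2.4,-65],"twist": -0.2,"claw": 1},{"linear": [-0.9,-2.4,-72],"twist": -0.2,"claw": 1},{"linear": [-0.9,-2.4,-75],"twist": -0.2,"claw": 1},{"linear": [-0.9,-2.4,-75],"twist": -0.2,"claw": 1},{"linear": [-0.9,-2.4,-75],"twist": -0.2,"claw": 1},{"linear": [-0.9,-2.4,-75],"twist": -0.2,"claw": 1}]'

```text
clock: 27.48
position: [0.4526, -0.0159, 0.0158]
ee_rot: [0.001, -0.025, 1.0, -0.0]
contact_force: [0.1, -0.8, -0.0]
width: 0.0854
gripper_force: 0.0
```

```bash
python3 st.py
```

```text
t 27.48 [452.5693 -15.8861  15.8487] yaw 2.86 tilt [ 0.0019 -0.0003] F [ 0.0574 -0.7538 -0.0281] w 0.0854 g 0.0 q [-0.189   0.3528  2.0773  0.0002  0.7096 -1.8099]
```

>>> drive_tool --deltas '[{"linear": [0,0.3,-1],"twist": 0,"claw": 0.6},{"linear": [0,0.3,-1],"twist": 0,"claw": 0.6},{"linear": [0,0.3,-1],"twist": 0,"claw": 0.6},{"linear": [0,0.3,-1],"twist": 0,"claw": 0.5},{"linear": [0,0.3,-1],"twist": 0,"claw": 0.5},{"linear": [0,0.3,-1],"twist": 0,"claw": 0.5}]' --squeeze 45

```text
clock: 27.98
position: [0.452, -0.0157, 0.0146]
ee_rot: [0.0, -0.025, 1.0, 0.0]
contact_force: [-1.0, 0.8, 5.5]
width: 0.0586
gripper_force: 48.3
```

```bash
python3 st.py
```

```text
t 27.98 [452.0087 -15.6664  14.6178] yaw 2.83 tilt [0.0008 0.0001] F [-0.9773  0.8399  5.4752] w 0.0586 g 48.3 q [-0.1889  0.3547  2.079   0.0003  0.7072 -1.8093]
```

>>> drive_tool --deltas '[{"linear": [0,0,5],"twist": 0,"claw": 0.5},{"linear": [0,0,15],"twist": 0,"claw": 0.5},{"linear": [0,0,35],"twist": 0,"claw": 0.5},{"linear": [0,0,65],"twist": 0,"claw": 0.5},{"linear": [0,0,100],"twist": 0,"claw": 0.5},{"linear": [0,0,130],"twist": 0,"claw": 0.5},{"linear": [0,0,140],"twist": 0,"claw": 0.5},{"linear": [0,0,140],"twist": 0,"claw": 0.5},{"linear": [0,0,140],"twist": 0,"claw": 0.5},{"linear": [0,0,140],"twist": 0,"claw": 0.5}]'

```text
clock: 28.82
position: [0.4504, -0.0154, 0.1528]
ee_rot: [-0.001, -0.025, 1.0, 0.0]
contact_force: [-0.5, 0.3, -3.0]
width: 0.0585
gripper_force: 49.6
```

```bash
python3 st.py; python3 - <<'E'
from held import *
m,im=shot("wrist","d2");np.save("pics/d2.npy",m,allow_pickle=True)
h=cv2.cvtColor(im,cv2.COLOR_BGR2HSV)
k=((h[...,0]<20)&(h[...,1]>90)&(h[...,2]>60)).astype(np.uint8);k[:,:130]=0;k[:,370:]=0
for y in range(0,384,24):
    q=np.where(k[y])[0];print(y,(q.min(),q.max(),len(q)) if len(q) else "",int(im[y,250].mean()),end="; ")
print([int(v) for v in im[0:60,200:300].mean((1,2))])
E
```

```text
t 28.82 [450.3949 -15.4153 152.7615] yaw 2.83 tilt [-0.003   0.0006] F [-0.5067  0.3189 -3.0201] w 0.0585 g 49.6 q [-0.1889  0.1649  1.8965  0.0001  1.0832 -1.8092]
0  163; 24 (np.int64(167), np.int64(334), 168) 97; 48 (np.int64(167), np.int64(334), 168) 110; 72 (np.int64(169), np.int64(332), 164) 110; 96 (np.int64(170), np.int64(331), 162) 110; 120 (np.int64(172), np.int64(329), 158) 107; 144 (np.int64(174), np.int64(327), 154) 108; 168 (np.int64(176), np.int64(326), 151) 107; 192 (np.int64(177), np.int64(324), 148) 108; 216 (np.int64(179), np.int64(322), 144) 81; 240 (np.int64(181), np.int64(320), 140) 81; 264 (np.int64(183), np.int64(318), 136) 73; 288 (np.int64(185), np.int64(316), 132) 74; 312 (np.int64(187), np.int64(314), 128) 113; 336 (np.int64(189), np.int64(313), 125) 115; 360 (np.int64(191), np.int64(311), 121) 116; [154, 157, 157, 157, 158, 157, 155, 156, 157, 156, 155, 156, 157, 156, 154, 154, 156, 156, 156, 156, 158, 165, 65, 96, 100, 105, 111, 116, 115, 115, 115, 115, 114, 114, 114, 114, 114, 114, 114, 114, 114, 114, 114, 114, 114, 114, 114, 114, 114, 114, 114, 113, 114, 114, 114, 110, 87, 79, 79, 77]
```

```bash
python3 - <<'E'
from held import *
m=np.load("pics/d2.npy",allow_pickle=True).item();im=cv2.imread("pics/d2.png")
p=np.array([450.39,-15.42,152.76])
Q=refine(im,[(166.5,22),(335,22),(311.5,360),(191,360)],4);print(Q)
X=plane(m,Q,(p[2]+5.4)/1000)*1000
s=((X[2]-X[1])+(X[3]-X[0]));a=np.degrees(np.arctan2(s[1],s[0]));u=s/np.linalg.norm(s)
c=(X[0]+X[1])/2+105*u;r=np.radians(-2.83);d=c-p[:2]
print("yaw %.2f"%a,"centre",c,"w",np.linalg.norm(X[1]-X[0]),"off",d,"toolframe",[d[0]*np.cos(r)-d[1]*np.sin(r),d[0]*np.sin(r)+d[1]*np.cos(r)])
E
```

```text
[[163.7142  21.5   ]
 [336.6202  21.5   ]
 [312.0426 360.5709]
 [190.228  360.437 ]]
yaw 2.97 centre [452.114  -14.8825] w 59.78503997541642 off [1.724  0.5375] toolframe [np.float64(1.7484646311670815), np.float64(0.4517464890990685)]
```

>>> drive_tool --deltas '[{"linear": [3,33,0],"twist": -1.3,"claw": 0.5},{"linear": [6,67,0],"twist": -2.6,"claw": 0.5},{"linear": [9,100,0],"twist": -3.9,"claw": 0.5},{"linear": [12,134,0],"twist": -5.2,"claw": 0.5},{"linear": [15,168,0],"twist": -6.5,"claw": 0.5},{"linear": [18,202,0],"twist": -7.8,"claw": 0.5},{"linear": [21,236,0],"twist": -9.2,"claw": 0.5},{"linear": [24,270,0],"twist": -10.6,"claw": 0.5},{"linear": [27,304,0],"twist": -12,"claw": 0.5},{"linear": [30,338,0],"twist": -13.4,"claw": 0.5},{"linear": [32,370,0],"twist": -14.8,"claw": 0.5},{"linear": [32.8,392,0],"twist": -15.7,"claw": 0.5}]'

```text
clock: 29.87
position: [0.4838, 0.3791, 0.1516]
ee_rot: [-0.001, 0.112, 0.994, -0.0]
contact_force: [-0.2, 0.6, -1.2]
width: 0.0586
gripper_force: 49.7
```

>>> drive_tool --deltas '[{"linear": [0,6,-10],"twist": 0,"claw": 0.5},{"linear": [0,6,-25],"twist": 0,"claw": 0.5},{"linear": [0,6,-40],"twist": 0,"claw": 0.5},{"linear": [0,6,-48],"twist": 0,"claw": 0.5},{"linear": [0,6,-48],"twist": 0,"claw": 0.5},{"linear": [0,6,-48],"twist": 0,"claw": 0.5},{"linear": [0,6,-48],"twist": 0,"claw": 0.5},{"linear": [0,6,-48],"twist": 0,"claw": 0.5}]'

```text
clock: 30.53
position: [0.4852, 0.3824, 0.1069]
ee_rot: [0.001, 0.112, 0.994, 0.001]
contact_force: [0.3, -0.1, -2.8]
width: 0.0584
gripper_force: 49.7
```

```bash
python3 st.py
```

```text
t 30.53 [485.2453 382.356  106.8862] yaw -12.89 tilt [0.0015 0.0009] F [ 0.2646 -0.1254 -2.7952] w 0.0584 g 49.7 q [ 0.5548  0.4375  1.6098  0.      1.0926 -0.7911]
```

>>> drive_tool --deltas '[{"linear": [-1.5,0.8,-10],"twist": 0,"claw": 0.5},{"linear": [-1.5,0.8,-18],"twist": 0,"claw": 0.5},{"linear": [-1.5,0.8,-24],"twist": 0,"claw": 0.5},{"linear": [-1.5,0.8,-28],"twist": 0,"claw": 0.5},{"linear": [-1.5,0.8,-30],"twist": 0,"claw": 0.5},{"linear": [-1.5,0.8,-30],"twist": 0,"claw": 0.5},{"linear": [-1.5,0.8,-30],"twist": 0,"claw": 0.5},{"linear": [-1.5,0.8,-30],"twist": 0,"claw": 0.5},{"linear": [-1.5,0.8,-30],"twist": 0,"claw": 0.5}]'

```text
clock: 31.28
position: [0.4833, 0.3833, 0.0764]
ee_rot: [0.0, 0.112, 0.994, 0.0]
contact_force: [0.7, -0.1, -1.6]
width: 0.0587
gripper_force: 49.7
```

```bash
python3 st.py
```

```text
t 31.28 [483.3105 383.3126  76.3554] yaw -12.86 tilt [0.0007 0.0005] F [ 0.6997 -0.1149 -1.5688] w 0.0587 g 49.7 q [ 0.5578  0.4667  1.6471  0.      1.027  -0.7886]
```

>>> drive_tool --deltas '[{"linear": [0,-0.2,-0.8],"twist": 0,"claw": 0.5},{"linear": [0,-0.2,-1.5],"twist": 0,"claw": 0.5},{"linear": [0,-0.2,-2],"twist": 0,"claw": 0.5},{"linear": [0,-0.2,-2.3],"twist": 0,"claw": 0.5},{"linear": [0,-0.2,-2.3],"twist": 0,"claw": 0.5},{"linear": [0,-0.2,-2.3],"twist": 0,"claw": 0.5}]'

```text
clock: 31.78
position: [0.4832, 0.383, 0.0746]
ee_rot: [0.0, 0.112, 0.994, 0.0]
contact_force: [-2.1, -0.9, 5.8]
width: 0.0588
gripper_force: 50.6
```

Contact, so the lid is down. Releasing, rising and measuring.

>>> drive_tool --deltas '[{"linear": [0,0,0],"twist": 0,"claw": 0.75},{"linear": [0,0,0],"twist": 0,"claw": 1},{"linear": [0,0,0],"twist": 0,"claw": 1},{"linear": [0,0,0],"twist": 0,"claw": 1},{"linear": [0,0,10],"twist": 0,"claw": 1},{"linear": [0,0,40],"twist": 0,"claw": 1},{"linear": [5,-1,75],"twist": 0,"claw": 1},{"linear": [10,-2,110],"twist": 0,"claw": 1},{"linear": [18,-8,145],"twist": 0,"claw": 1},{"linear": [18,-8,180],"twist": 0,"claw": 1},{"linear": [18,-8,195],"twist": 0,"claw": 1},{"linear": [18,-8,195],"twist": 0,"claw": 1}]'

```text
clock: 32.78
position: [0.5032, 0.3761, 0.2748]
ee_rot: [0.004, 0.112, 0.994, 0.003]
contact_force: [0.5, -0.1, 0.3]
width: 0.0858
gripper_force: 0.0
```

>>> drive_tool --deltas '[{"linear": [0,0,0],"twist": 0,"claw": 1},{"linear": [0,0,0],"twist": 0,"claw": 1},{"linear": [0,0,0],"twist": 0,"claw": 1}]'

```text
clock: 33.03
position: [0.5001, 0.3745, 0.2668]
ee_rot: [-0.002, 0.112, 0.994, -0.001]
contact_force: [-0.3, 0.3, 0.4]
width: 0.0854
gripper_force: 0.0
```

```bash
python3 st.py; python3 - <<'E'
from held import *
m,im=shot("wrist","d4")
def rect(c,a,l,w):
    a=np.radians(a);ex=np.array([np.cos(a),np.sin(a)]);ey=np.array([-ex[1],ex[0]]);c=np.array(c)
    return [c-l/2*ex-w/2*ey,c-l/2*ex+w/2*ey,c+l/2*ex+w/2*ey,c+l/2*ex-w/2*ey]
P=proj(m,[[*(q/1000),.08] for q in rect([484.8,383.1],-12.8,210,60)]);print(P)
Q=refine(im,P,5);print(Q,fit(plane(m,Q,.08)*1000,210,60))
# other lids, re-measured from their own after-release pictures
for f,c,a,h in(("g4",[446.5,-384.1],6.3,.068),("k4",[541.2,186.0],5.5,.068)):
    mm=np.load(f"pics/{f}.npy",allow_pickle=True).item();g=cv2.imread(f"pics/{f}.png")
    P=proj(mm,[[*(q/1000),h] for q in rect(c,a,74,52)]);Q=refine(g,P,3);print(f,fit(plane(mm,Q,h)*1000,74,52))
# oil bottle in the top view: mean colour at its place, before / after
t=eyes.get_image("top")[...,::-1];b=cv2.imread("pics/top0.png");print("bottle diff",np.abs(t[125:155,230:258].astype(int)-b[125:155,230:258]).mean())
E
```

```text
t 33.03 [500.1053 374.4804 266.7677] yaw -12.85 tilt [-0.0032 -0.0019] F [-0.3441  0.3059  0.3629] w 0.0854 g 0.0 q [ 0.5314  0.3421  1.3472  0.      1.456  -0.8151]
[[222.1926  38.4443]
 [290.4552  38.3592]
 [283.4894 252.5369]
 [227.6341 252.5469]]
[[221.9216  39.4447]
 [290.1686  39.3596]
 [283.1387 252.5368]
 [227.5815 252.547 ]] (array([485.1446, 382.7862]), np.float64(-12.793467450064), (np.float64(60.03404709009799), np.float64(209.18766433386648)), np.float64(0.8428592127226948))
g4 (array([ 446.2206, -384.6465]), np.float64(6.3875231416806315), (np.float64(51.54779386126807), np.float64(73.75752484075794)), np.float64(0.9224236531382003))
k4 (array([540.8169, 185.965 ]), np.float64(5.670443151392789), (np.float64(52.01820197968321), np.float64(73.20513639483498)), np.float64(0.8048947249221522))
bottle diff 1.8460317460317461
```

All four lids measure within about 0.6 mm and 0.2° of their boxes, and the bottle is unchanged. Handing in.

```bash
python3 -c "
from rig import manip
print(manip.sign_off())"
```

```text
the job is handed in; nothing more can be done
None
```

I handed the job in at about 33 s: all four lids are on their own boxes, each within about 0.6 mm and 0.2° of the rim by camera measurement, and the oil bottle shows no change in the top view.

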